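# Add a culture dish to the stack under the sash hood

### The arm

A 7-joint arm with a two-finger parallel gripper is mounted at the origin on a cart in front of the work surface, level with it; the furniture and walls round the work are solid. World frame = base frame: x ahead of the robot, y to its left, z up, the work surface at z = 0. Lengths are in m, angles in rad, forces in N, time in s.
With the tool pointing down it reaches from about 0.425 to 0.875 m from the base axis. Payload 4.7 kg.
Tool frame: the origin (TCP) lies on the centre line of the jaws, within the pads' length; the fingertips stand ahead of it and the grasp point (between the pads) lies 8 mm behind it (ctrl.finger_overhang is the x of the fingertips in the tool frame, in m); x points along the fingers, z is the direction in which the jaws open and shut, and the axes are right-handed (so a half turn about x gives the same grasp; the last joint's range is limited). The gripper opens to 87 mm and grips with 3 to 60 N. Pads are 19 mm wide; open, the fingers measure 117 mm over their backs; the gripper's body (75 mm by 190 mm) begins 51 mm behind the grasp point.
Start: joints at [-1.096, 0.321, -0.07, 1.45, 0.023, 1.371, -0.057], TCP at [0.289, 0.582, 0.234] pointing down, gripper open.
Joint ranges: [-2.86, 2.86], [-0.3, 2.09], [-1.38, 1.24], [0.06, 2.45], [-1.56, 4.7], [0.09, 2.05], [-2.69, 2.69]. Speed limits (rad/s): [2.57, 2.57, 3.14, 3.14, 3.14, 3.14, 3.14].

### API

Orientations are given as a rotation vector (axis times angle).
In Python, from bench import readout, viewer, job, nets, ctrl gives the robot as it stands.
- The arm moves only by the shell command python3 -m creep 'ROWS' [FORCE]. ROWS is JSON, a list of rows, each an object with "linear": the shift along the tool's x, y, z in m, a list of three; "twist": the turn, a rotation vector about the tool's x, y, z in degrees, a list of three; "fingers": the gripper's target within -1 to 1 (shut at 1, half-way at 0, fully open at -1). A call has 1 to 8 rows; each row is the pose to reach, as a shift and turn from the pose commanded when the call began, along the tool's axes at that moment; what a row does not reach only later rows make up. A row lasts 1/12 s, in which the tool goes at most 41.7 mm and 7.16 degrees, less where a joint would pass 70% of its speed; a pose out of reach is approached as far as the arm can. A call with a gripper value outside its range is refused whole. The fingers move at their own pace and stop on an object; FORCE is the grip in N (left out, the last holds). Time passes only in rows, so rows that repeat a pose let the fingers close. It gives the time, the measured TCP pose, the force and the opening at its end, in the units of the state.
- readout.get_state(): the state, without advancing time (a new reading comes with each control period).
- viewer.get_image(name): name is "scene" or "top" or "wrist"; returns (picture, depth): 420x560x3 uint8, red, green, blue; 420x560 float32, m along the optical axis (not along the pixel's ray), 0 where there is no reading.
- viewer.camera_params(name): a dict with "K" (3x3 intrinsics, pixels), "cam_to_world" (4x4, takes a point from camera to world coordinates). Camera axes: x right, y down, z forward; pixel columns grow to the right and rows downward; lengths in m; the calibration is good to about 2 mm. The wrist camera is an equidistant fisheye: a pixel r from the principal point sees the ray r / f radians off the axis. A picture is of the moment at which its call begins: read the wrist's pose just before it. camera_params takes no time and is no camera call; for the wrist camera it gives the pose at the moment of the call.
- job.close_job(): hands the job in, once; it reports no verdict.
Trained networks look in the newest picture that a camera, given by its name, has taken for a name from the list of things; names that differ only in an ending like _2 or _b are one class to them, and where a whole thing is asked for, a point or a joint stands for the part that bears it (a point fixed in the world has none). Each returns a list of dicts, best first, with "conf" (0 to 1); they miss things now and then, are a little off and sometimes report something else, mostly with a low value. They report only what shows in the picture. A call takes as long as a camera call. They do not tell look-alikes from the thing itself.
- nets.boxes_of(camera, label): "centre" ([x, y, z] in m, in world coordinates, good to about 4 mm: the middle of the surface that is visible of it).
- nets.place_of(camera, label): "centre" ([x, y, z] in m, in world coordinates, good to about 4 mm: a listed point, or the origin of a listed thing).
The state is a dict: "time": time; "joint_positions": joint angles; "qd": joint speeds; "joint_torque": joint torques, N m; "position": TCP position; "tool_rot": TCP orientation; "ft_force": force on the tool from outside, world axes, zero at the start; "torque": the same for the moment, N m; "grip_width": opening from 0.0 (shut) to 1.0 (fully open).
Only numpy, scipy, OpenCV 4.12 (cv2) and the standard library are available. Lean on these libraries where they do the work, as an engineer would, in place of code of your own. Each camera call takes 0.05 s, during which the arm holds its last target.

### The job

Push the hood's sash up from under its front rail until the rail's underside is level with the black marks on the posts. Then bring the petri dish that stands outside on the worktop in under the sash, lower it gently onto the stack of dishes until you feel it touch, and only then let go, leaving it flat and centred on the stack. Leave the sash at the marks and do not knock over or shift the things standing around.

Things in the scene. Friction and masses are not known exactly. Their poses are not given: they have to be found in the camera images.
- hood: Fixed bench hood, 250 deep x 340 wide x 670 mm tall: aluminium frame, clear side, back and roof panes, no floor. Origin on the worktop in the middle; x points from its open front into it, y to its left. The sash's two guide posts stand at x = -110 mm, y = +-158 mm, full height, 294 mm apart inside. The roof's underside, 400 mm up, reaches from the sash to the back.
- sash (a joint): How far the clear sash (290 mm wide, 226 mm tall) between the guide posts is raised, m. The underside of its front rail is 10 mm + this value above the worktop; at 0.335 it is level with the marks. Travel 0 to 0.38. Counterbalanced: moves with 1 to 4 N either way and stays where it is left.
- sash_rail (a point): Middle of the lower front edge of the sash's aluminium rail, 134 mm in front of the hood's origin. The rail is a ledge 12 mm thick and 290 mm wide, sticking out 21 mm in front of the clear pane; push up under its front edge. Moves with the sash.
- mark (a point): Front of the right-hand one of the two black height marks (bars 22 mm wide, 5 mm tall) on the fronts of the guide posts, 345 mm above the worktop; its height is that to which the underside of the rail is to be raised.
- stand: Fixed stand in the hood: dark square base 84 mm wide, 10 mm high; origin on the worktop at its middle. On its axis a 72 mm plate bears two closed petri dishes (60 mm across, 15 mm high each), held to it and each other. Plate height differs each start and is not given: the stack's top is 45 to 76 mm above the worktop. Axis 40 to 55 mm behind the sash's pane; 50 mm free either side.
- dish_centre (a point): Centre, half-way up, of the loose closed petri dish outside the hood on the worktop: a flat disc 60 mm across and 15 mm high, 25 to 50 g. z is its axis, up.
- timer: Bystander: small white bench timer, 38x64x61 mm, origin under its middle, in the back right part of the hood.
- tape_roll: Bystander: roll of tape, 96 mm across, 19 mm high, lying on the worktop to the right; origin under its middle.
- cap_blue: Bystander: bottle cap, 42 mm across, 20 mm high, on the worktop to the right of the hood; origin under its middle.
- tip_box: Bystander: pipette tip box, 91x119x63 mm, on the worktop to the right of the hood; origin under its middle.
- marker: Bystander: dark marker pen, 132 mm long, 13 mm thick, lying on the worktop near the robot, in front of the hood; origin under its middle.
Mind the look-alikes: they are no part of the job. Leave any brown or red look-alike of the part that bears dish_centre alone.

How it is judged:
By the outcome, as a careful person would: the job done as asked, in the order asked, and still so for the second after the job is handed in, with the robot touching nothing.
It also fails if it takes over 66 s, if anything falls off the work surface, if the arm or the gripper's body presses on something with over 40 N, if the wrist force passes 120 N, or if a joint passes its speed limit or range.

## Working session

There is one attempt and no reset: what is moved stays moved. The work goes in short steps, Python scripts to look and compute and a shell command to move; the robot and the scene stay as the last step left them, time stands still between calls to the robot, and variables do not carry over. Pictures are saved under pics/ and viewed, and the job is handed in when it is done.

```bash
mkdir -p pics; ls
python3 - <<'E'
from bench import readout, viewer, job, nets, ctrl
import cv2, numpy as np
s=readout.get_state()
for k,v in s.items(): print(k,np.round(v,3))
print(ctrl.finger_overhang, [a for a in dir(ctrl) if a[0]!='_'])
for n in ["scene","top","wrist"]:
    p,d=viewer.get_image(n); cv2.imwrite(f"pics/{n}0.png",p[:,:,::-1]); np.save(f"pics/{n}0_d.npy",d)
    c=viewer.camera_params(n); print(n,np.round(c["K"],1).tolist(),np.round(c["cam_to_world"],3).tolist())
    for l in ["hood","sash","sash_rail","mark","stand","dish_centre"]:
        r=nets.place_of(n,l); print(l,[(np.round(x["centre"],3).tolist(),round(x["conf"],2)) for x in r[:4]])
print(readout.get_state()["time"])
E
```

```text
pics
time 0.0
joint_positions [-1.096  0.322 -0.07   1.452  0.023  1.371 -0.057]
qd [ 0.    -0.    -0.     0.    -0.001 -0.002 -0.   ]
joint_torque [-0.0000e+00 -4.9129e+01 -4.0400e-01 -3.1254e+01 -6.4000e-02  4.3000e-02
  0.0000e+00]
position [0.289 0.582 0.232]
tool_rot [-0.865  1.394  0.863]
ft_force [-0.29  -0.574 -0.539]
torque [ 0.037 -0.03   0.017]
grip_width 1.002
0.011 ['MotionError', 'finger_overhang']
scene [[451.0, 0.0, 279.9], [0.0, 451.0, 210.6], [0.0, 0.0, 1.0]] [[0.18, -0.837, 0.517, -0.049], [-0.984, -0.152, 0.097, -0.137], [-0.003, -0.526, -0.85, 1.213], [0.0, 0.0, 0.0, 1.0]]
hood [([0.549, -0.177, 0.344], 0.34)]Traceback (most recent call last):
  File "<stdin>", line 10, in <module>
ValueError: it knows: cap_blue, dish_centre, hood, mark, marker, sash_rail, stand, tape_roll, timer, tip_box
```

Run:
```python
from bench import readout, viewer, job, nets, ctrl
import cv2, numpy as np
for n in ["scene","top","wrist"]:
    p,d=viewer.get_image(n); cv2.imwrite(f"pics/{n}0.png",p[:,:,::-1]); np.save(f"pics/{n}0_d.npy",d)
    c=viewer.camera_params(n); print(n,np.round(c["K"],1).tolist(),np.round(c["cam_to_world"],3).tolist())
    for l in ["hood","sash_rail","mark","stand","dish_centre","marker","tape_roll","cap_blue","tip_box","timer"]:
        if n=="wrist" and l not in("dish_centre","marker"): continue
        r=nets.place_of(n,l); print(l,[(np.round(x["centre"],3).tolist(),round(x["conf"],2)) for x in r[:4]])
print(readout.get_state()["time"])
```

```text
scene [[451.0, 0.0, 279.9], [0.0, 451.0, 210.6], [0.0, 0.0, 1.0]] [[0.18, -0.837, 0.517, -0.049], [-0.984, -0.152, 0.097, -0.137], [-0.003, -0.526, -0.85, 1.213], [0.0, 0.0, 0.0, 1.0]]
hood []
sash_rail [([0.538, -0.025, 0.1], 0.85)]
mark [([0.551, -0.18, 0.344], 0.72)]
stand [([0.616, 0.013, 0.001], 0.55), ([0.503, 0.318, 0.01], 0.35)]
dish_centre [([0.398, 0.283, 0.004], 0.8), ([0.506, 0.317, 0.008], 0.67), ([0.589, 0.225, 0.005], 0.66), ([0.458, 0.212, 0.011], 0.58)]
marker [([0.408, 0.056, -0.001], 0.69)]
tape_roll [([0.38, -0.261, 0.003], 0.61)]
cap_blue [([0.404, 0.052, 0.0], 0.71)]
tip_box [([0.613, -0.401, -0.004], 0.63), ([0.504, 0.318, 0.01], 0.55)]
timer []
top [[427.3, 0.0, 278.0], [0.0, 427.3, 207.3], [0.0, 0.0, 1.0]] [[0.071, -0.946, 0.316, 0.127], [-0.997, -0.065, 0.027, -0.064], [-0.005, -0.317, -0.948, 1.556], [0.0, 0.0, 0.0, 1.0]]
hood []
sash_rail [([0.542, -0.024, 0.102], 0.72)]
mark [([0.55, -0.18, 0.344], 0.81)]
stand [([0.496, -0.308, 0.001], 0.61)]
dish_centre [([0.505, 0.32, 0.01], 0.76), ([0.465, 0.212, 0.012], 0.63), ([0.59, 0.225, 0.008], 0.62)]
marker [([0.411, 0.056, 0.005], 0.53)]
tape_roll [([0.383, -0.263, 0.003], 0.76), ([0.728, -0.101, 0.002], 0.41)]
cap_blue [([0.54, -0.026, 0.098], 0.63), ([0.5, -0.311, 0.002], 0.6)]
tip_box [([0.609, -0.401, -0.0], 0.6)]
timer [([0.73, -0.103, 0.0], 0.39)]
wrist [[325.2, 0.0, 278.0], [0.0, 325.2, 215.3], [0.0, 0.0, 1.0]] [[0.446, 0.859, 0.253, 0.22], [0.895, -0.428, -0.126, 0.617], [0.0, 0.283, -0.959, 0.385], [0.0, 0.0, 0.0, 1.0]]
dish_centre []
marker []
1.35
```

View pics/scene0.png

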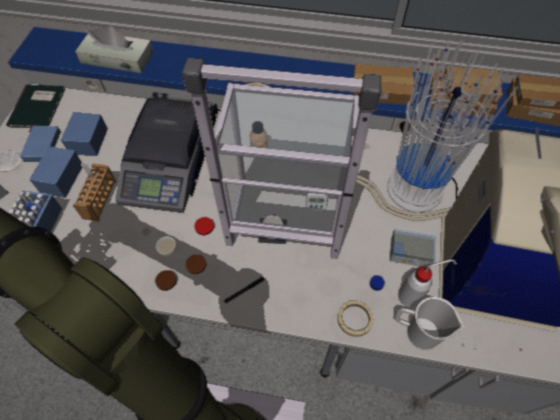

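View pics/top0.png

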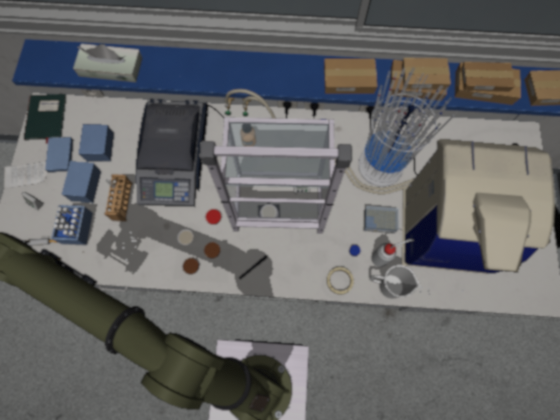

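View pics/wrist0.png

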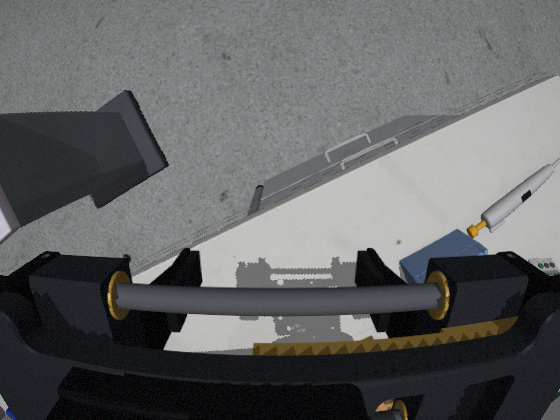

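Run:
```python
import cv2, numpy as np
p=cv2.imread("pics/scene0.png"); 
a=cv2.resize(p[190:310,130:290],None,fx=5,fy=5,interpolation=cv2.INTER_CUBIC); cv2.imwrite("pics/crop_a.png",a)
b=cv2.resize(p[60:260,180:390],None,fx=3,fy=3,interpolation=cv2.INTER_CUBIC); cv2.imwrite("pics/crop_b.png",b)
p=cv2.imread("pics/top0.png"); 
b=cv2.resize(p[110:300,190:370],None,fx=3,fy=3,interpolation=cv2.INTER_CUBIC); cv2.imwrite("pics/crop_c.png",b)
```

```text
(no output)
```

View pics/crop_a.png

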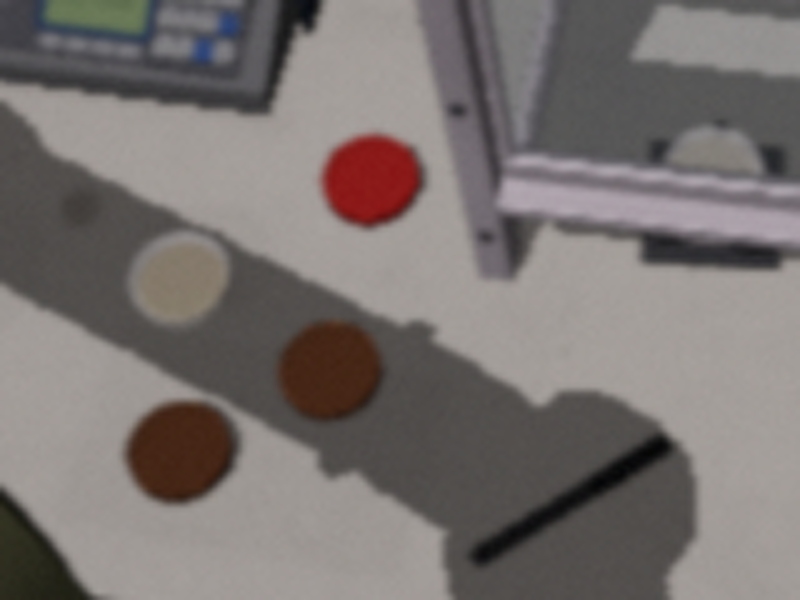

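View pics/crop_b.png

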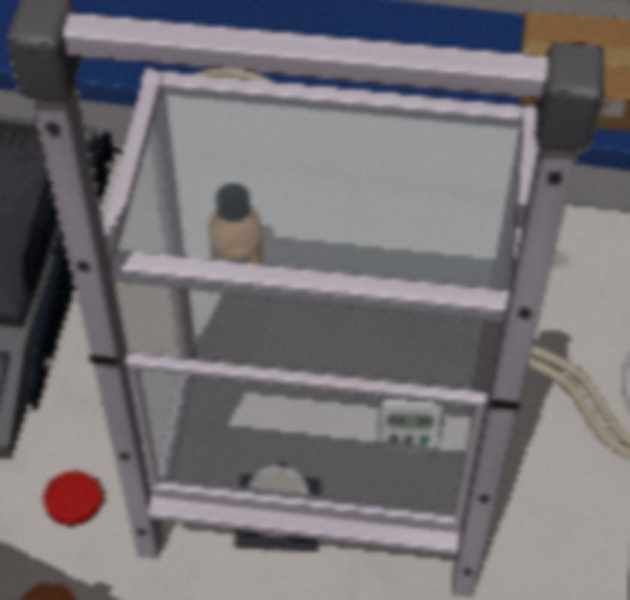

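View pics/crop_c.png

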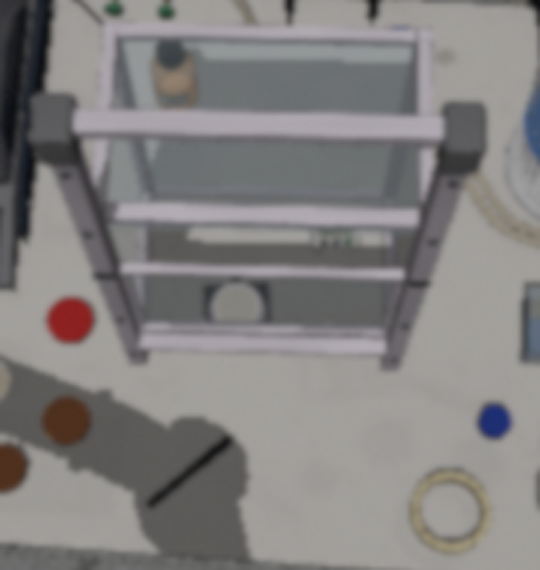

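The four discs in the scene picture are white/clear (165,245), brown (195,264), brown (166,280) and red (204,226). The white/clear one matches the closed dish; the brown and red ones are the look-alikes. The stack shows through the pane at (272,221) in scene and (269,211) in top.

```bash
cat > h.py <<'E'
import numpy as np, cv2
from bench import readout, viewer, nets
def ray(c,u,v):
    K=np.array(c["K"]);T=np.array(c["cam_to_world"])
    d=np.array([(u-K[0,2])/K[0,0],(v-K[1,2])/K[1,1],1.0])
    return T[:3,3],T[:3,:3]@d
def pt(c,u,v,depth): o,d=ray(c,u,v); return o+d*depth
def atz(c,u,v,z): o,d=ray(c,u,v); return o+d*(z-o[2])/d[2]
def cloud(c,D):
    h,w=D.shape; v,u=np.mgrid[:h,:w]; K=np.array(c["K"]);T=np.array(c["cam_to_world"])
    P=np.stack([(u-K[0,2])/K[0,0]*D,(v-K[1,2])/K[1,1]*D,D],-1)
    return P@T[:3,:3].T+T[:3,3]
E
python3 - <<'E'
from h import *
np.set_printoptions(precision=4,suppress=True)
for n in("scene","top"):
    c=viewer.camera_params(n);D=np.load(f"pics/{n}0_d.npy");p=cv2.imread(f"pics/{n}0.png")
    C=cloud(c,D)
    print(n,"zero depth",(D==0).sum())
    # hood region points: rail
    m=(D>0)&(C[...,0]>.5)&(C[...,0]<.58)&(abs(C[...,1]+.025)<.135)&(C[...,2]>.05)&(C[...,2]<.2)
    q=C[m]; print("rail-ish",len(q),q.min(0),q.max(0)); 
    # dish
    m=(D>0)&(np.hypot(C[...,0]-.506,C[...,1]-.318)<.045)&(C[...,2]>.008)&(C[...,2]<.03)
    q=C[m];print("dish",len(q),q.mean(0),(q.min(0)+q.max(0))/2,np.ptp(q,0),np.median(q[:,2]))
    # stack
    m=(D>0)&(np.hypot(C[...,0]-.612,C[...,1]-.013)<.045)&(C[...,2]>.025)&(C[...,2]<.09)
    q=C[m];print("stack",len(q)); 
    if len(q): print(q.mean(0),np.percentile(q,[2,50,98],axis=0))
    for y in range(-165,125,40):
        m=(D>0)&(abs(C[...,1]-y/1000)<.01)&(C[...,0]>.5)&(C[...,0]<.58)&(C[...,2]>.06)&(C[...,2]<.2)
        q=C[m]
        if len(q): print(y,q[np.argsort(q[:,0])][:3].tolist())
c=viewer.camera_params("top");D=np.load("pics/top0_d.npy")
print(D[195:225:2,269]); print(cloud(c,D)[195:225:2,269])
E
```

```text
scene zero depth 902
rail-ish 2403 [ 0.5289 -0.16    0.1003] [0.5658 0.11   0.2   ]
dish 303 [0.5005 0.3161 0.0146] [0.5019 0.3162 0.0155] [0.0621 0.0605 0.0141] 0.014414355011940438
stack 0
-165 [[0.5405942177118883, -0.16795195008521158, 0.11122808195929368], [0.5412034642123957, -0.15942409865455756, 0.11307398273660896], [0.541302482882109, -0.16530938850679644, 0.10898306055192886]]
-125 [[0.5385146375118064, -0.11536595376734644, 0.11489110695576832], [0.5387987802138451, -0.11807566489707078, 0.1152786510264232], [0.5391272572117701, -0.12929297901497458, 0.11259416480410533]]
-85 [[0.5373089027565203, -0.07657242641413023, 0.11576653685269478], [0.5377314510593302, -0.08798923137841166, 0.10709624096273984], [0.537859893135693, -0.08223438755086498, 0.11080307614500029]]
-45 [[0.536106948999257, -0.05163954697904992, 0.11547608065527482], [0.53642572219217, -0.04044818060899294, 0.10531475583754113], [0.5365518922018854, -0.046052599448874715, 0.10695622321498588]]
-5 [[0.534056162841273, -0.00985382867630244, 0.11117526891824303], [0.5344401027966914, -0.012605831565175016, 
[... 2256 characters left out ...]
[[0.5295442970908855, 0.11623178585990414, 0.10948048200046401], [0.5298105224548217, 0.1127297097911434, 0.10939882913284094], [0.5298703981224873, 0.1055254474580931, 0.11092928052331774]]
[1.663  1.6478 1.302  1.3008 1.323  1.3435 1.3591 1.3801 1.4024 0.
 1.4413 1.4637 1.4923 1.4995 1.5001]
[[ 0.6952  0.019  -0.0062]
 [ 0.6827  0.0178  0.0056]
 [ 0.5603  0.0001  0.329 ]
 [ 0.5541 -0.0003  0.3282]
 [ 0.5555  0.0004  0.3052]
 [ 0.5563  0.001   0.2838]
 [ 0.5552  0.0013  0.2671]
 [ 0.5557  0.0019  0.2451]
 [ 0.5564  0.0025  0.2219]
 [ 0.1268 -0.0644  1.5555]
 [ 0.5556  0.0035  0.1806]
 [ 0.5558  0.0041  0.157 ]
 [ 0.5575  0.005   0.1275]
 [ 0.553   0.0049  0.1184]
 [ 0.5465  0.0044  0.1156]]
```

Run:
```python
from h import *
from scipy.spatial.transform import Rotation as R
np.set_printoptions(precision=4,suppress=True)
s=readout.get_state(); print(R.from_rotvec(s["tool_rot"]).as_matrix())
c=viewer.camera_params("wrist"); A=R.from_rotvec(s["tool_rot"]).as_matrix()
print("cam in tool",A.T@(np.array(c["cam_to_world"])[:3,3]-s["position"])); print(A.T@np.array(c["cam_to_world"])[:3,:3])
for n,u,v in(("scene",165,245),("top",185,237)):
    c=viewer.camera_params(n); p=cv2.imread(f"pics/{n}0.png"); x0,y0=u-20,v-20
    q=p[y0:y0+40,x0:x0+40].astype(int); sat=q[...,2]-q[...,0]
    D=np.load(f"pics/{n}0_d.npy"); C=cloud(c,D)[y0:y0+40,x0:x0+40]
    m=((C[...,2]>.009)&(np.hypot(C[...,0]-.503,C[...,1]-.317)<.05)).astype(np.uint8)
    ys,xs=np.nonzero(m); print(n,len(xs)); (cx,cy),r=cv2.minEnclosingCircle(np.stack([xs,ys],1).astype(np.float32))
    print((xs.mean()+x0,ys.mean()+y0), atz(c,xs.mean()+x0,ys.mean()+y0,.013), atz(c,cx+x0,cy+y0,.013),r)
```

```text
[[ 0.0001 -0.8957  0.4447]
 [ 0.      0.4447  0.8957]
 [-1.     -0.      0.    ]]
cam in tool [-0.151   0.0776  0.0002]
[[-0.0002 -0.2826  0.9592]
 [-0.0011 -0.9592 -0.2826]
 [ 1.     -0.0012 -0.0001]]
scene 299
(np.float64(165.22073578595317), np.float64(244.90635451505017)) [0.5014 0.3165 0.013 ] [0.5026 0.3176 0.013 ] 10.30786418914795
top 176
(np.float64(185.57954545454544), np.float64(236.9034090909091)) [0.5012 0.3152 0.013 ] [0.5021 0.3161 0.013 ] 8.095603942871094
```

```bash
python3 -m creep '[{"linear":[-0.008,-0.03,-0.024],"twist":[7,0,0],"fingers":-1},{"linear":[-0.016,-0.06,-0.048],"twist":[14,0,0],"fingers":-1},{"linear":[-0.024,-0.09,-0.072],"twist":[21,0,0],"fingers":-1},{"linear":[-0.032,-0.12,-0.096],"twist":[28,0,0],"fingers":-1},{"linear":[-0.04,-0.15,-0.12],"twist":[35,0,0],"fingers":-1},{"linear":[-0.048,-0.18,-0.144],"twist":[42,0,0],"fingers":-1},{"linear":[-0.056,-0.21,-0.168],"twist":[49,0,0],"fingers":-1},{"linear":[-0.064,-0.24,-0.192],"twist":[56,0,0],"fingers":-1}]' 10; python3 -c "
from bench import readout
import numpy as np
s=readout.get_state();print(np.round(s['joint_positions'],3),s['position'],s['time'])"
```

```text
time: 2.02
position: [0.4191, 0.3017, 0.2983]
tool_rot: [-0.099, 1.568, 0.1]
ft_force: [1.3, 0.2, -0.7]
grip_width: 1.0
[-0.857  0.007  0.184  1.684 -0.002  1.45  -0.547] [0.41913302 0.30167476 0.29828178] 2.0167
```

```bash
python3 -m creep '[{"linear":[0,-0.031,0],"twist":[7,0,0],"fingers":0},{"linear":[0,-0.062,0],"twist":[14,0,0],"fingers":1},{"linear":[0,-0.093,0],"twist":[21,0,0],"fingers":1},{"linear":[0,-0.124,0],"twist":[28,0,0],"fingers":1},{"linear":[0,-0.155,0],"twist":[35,0,0],"fingers":1},{"linear":[0,-0.186,0],"twist":[42,0,0],"fingers":1},{"linear":[0,-0.217,0],"twist":[49,0,0],"fingers":1},{"linear":[0,-0.25,0],"twist":[56,0,0],"fingers":1}]' 10
cat > st.py <<'E'
from h import *
from scipy.spatial.transform import Rotation as R
np.set_printoptions(precision=4,suppress=True)
def st():
    s=readout.get_state(); A=R.from_rotvec(s["tool_rot"]).as_matrix()
    print("t",s["time"],"pos",s["position"],"q",np.round(s["joint_positions"],3),"F",np.round(s["ft_force"],1),"g",round(s["grip_width"],3))
    print(A)
    th=np.degrees(np.arcsin(-A[2,0])); print("tilt",th,"z-az",np.degrees(np.arctan2(A[1,2],A[0,2])))
    return s,A
def goal(s,A,p,th,az):
    th,az=np.radians(th),np.radians(az); h=np.array([np.cos(az),np.sin(az),0]);k=np.array([0,0,1.])
    B=np.stack([np.cos(th)*h-np.sin(th)*k,np.sin(th)*h+np.cos(th)*k,np.cross(h,k)],1)
    print("LIN",A.T@(np.array(p)-s["position"]),"TW",np.degrees(R.from_matrix(A.T@B).as_rotvec()))
if __name__=="__main__":
    import sys
    s,A=st()
    if len(sys.argv)>1: 
        v=[float(x) for x in sys.argv[1:]]; goal(s,A,v[:3],v[3],v[4])
E
python3 st.py 0.40 -0.025 0.25 40 2.3
```

```text
time: 2.68
position: [0.4516, 0.0545, 0.2979]
tool_rot: [0.665, 1.466, -0.663]
ft_force: [1.2, -0.3, 0.7]
grip_width: 0.481
t 2.6833 pos [0.4516 0.0545 0.2979] q [-0.61  -0.148  0.388  1.817  0.056  1.46  -1.082] F [ 1.2 -0.3  0.7] g 0.481
[[ 0.0008  0.7513  0.6599]
 [ 0.0008  0.6599 -0.7513]
 [-1.      0.0011 -0.0001]]
tilt 89.93501614759121 z-az -48.70403242709618
LIN [ 0.0478 -0.0913  0.0257] TW [ 36.4373 -17.0217  47.9453]
```

```bash
python3 -m creep '[{"linear":[0.005,-0.01,0.003],"twist":[4,-1.9,5.3],"fingers":1},{"linear":[0.010,-0.02,0.006],"twist":[8,-3.8,10.6],"fingers":1},{"linear":[0.015,-0.03,0.009],"twist":[12,-5.7,15.9],"fingers":1},{"linear":[0.020,-0.04,0.012],"twist":[16,-7.5,21.2],"fingers":1},{"linear":[0.025,-0.05,0.015],"twist":[20,-9.4,26.5],"fingers":1},{"linear":[0.030,-0.06,0.018],"twist":[24,-11.3,31.8],"fingers":1},{"linear":[0.035,-0.07,0.020],"twist":[28,-13.1,37],"fingers":1},{"linear":[0.042,-0.08,0.023],"twist":[32,-15,42],"fingers":1}]' 10;python3 st.py 0.42 -0.025 0.20 40 2.3
```

```text
time: 3.35
position: [0.4347, 0.0061, 0.2358]
tool_rot: [0.964, 1.276, -0.648]
ft_force: [-1.1, 0.5, 2.3]
grip_width: 0.007
t 3.35 pos [0.4347 0.0061 0.2358] q [ 0.223 -0.298 -0.169  2.088 -0.183  1.151 -0.945] F [-1.1  0.5  2.3] g 0.007
[[ 0.2059  0.8479  0.4886]
 [ 0.1062  0.477  -0.8725]
 [-0.9728  0.2315  0.0082]]
tilt 76.60601387075428 z-az -60.751587624618004
LIN [ 0.0285 -0.0356  0.0197] TW [ 23.5615 -13.9988  35.8172]
```

```bash
cat > fk.py <<'E'
import numpy as np
from scipy.spatial.transform import Rotation as R
from scipy.optimize import least_squares
import itertools
S=[([-1.096,.3217,-.07,1.452,.023,1.371,-.057],[.289,.582,.232],[-.865,1.394,.863]),
([-.857,.007,.184,1.684,-.002,1.45,-.547],[.4191,.3017,.2983],[-.099,1.568,.1]),
([-.61,-.148,.388,1.817,.056,1.46,-1.082],[.4516,.0545,.2979],[.665,1.466,-.663]),
([.223,-.298,-.169,2.088,-.183,1.151,-.945],[.4347,.0061,.2358],[.964,1.276,-.648])]
def rz(t):c,s=np.cos(t),np.sin(t);return np.array([[c,-s,0],[s,c,0],[0,0,1]])
def ry(t):c,s=np.cos(t),np.sin(t);return np.array([[c,0,s],[0,1,0],[-s,0,c]])
def fk(q,p,sg):
    h,ex0,a,e1,b,e2,e3,L=p
    A=rz(sg[0]*q[0]); P=np.array([0,0,h])+A@[ex0,0,0]
    A=A@ry(q[1]); A=A@rz(sg[1]*q[2]); P=P+A@[e1,0,a]
    A=A@ry(q[3]); P=P+A@[e2,0,0]; A=A@rz(sg[2]*q[4]); P=P+A@[0,0,b]
    A=A@ry(q[5]); A0=A; A=A@rz(sg[3]*q[6]); P=P+A0@[e3,0,L]
    return P,A
if __name__=="__main__":
    best=[]
    for sg in itertools.product([1,-1],repeat=4):
        As=[fk(q,[0]*8,sg)[1] for q,_,_ in S]
        M=[R.from_matrix(a.T@R.from_rotvec(r).as_matrix()) for a,(q,_,r) in zip(As,S)]
        mm=R.concatenate(M).mean(); e=max((mm.inv()*m).magnitude() for m in M)
        best.append((e,sg,mm))
    best.sort(key=lambda x:x[0]); print([(round(b[0],4),b[1]) for b in best[:3]])
    e,sg,mm=best[0]; print(mm.as_matrix().round(3))
    f=lambda p:np.concatenate([fk(q,p,sg)[0]-t for q,t,_ in S]+[1e-3*(p-p0)])
    p0=np.array([.3,0,.35,0,.35,0,0,.25]); r=least_squares(f,p0); print(r.x.round(4),np.abs(r.fun[:12]).max(), r.fun[:12].round(4))
E
python3 fk.py
```

```text
[(0.0009, (-1, -1, -1, -1)), (0.3087, (-1, -1, 1, -1)), (0.5654, (-1, 1, 1, -1))]
[[-0.  0. -1.]
 [ 0.  1.  0.]
 [ 1. -0. -0.]]
[-0.4897 -0.0313  0.3597  0.0111  0.4453 -0.4493 -0.0315 -0.034 ] 0.018594934708723976 [-0.0186  0.0102  0.0006 -0.0171  0.0126 -0.0017  0.0048 -0.0048  0.0013
 -0.0001  0.0002 -0.0002]
```

```bash
python3 st.py 0.48 -0.025 0.25 50 2.3 | tail -1
```

```text
LIN [-0.0078  0.0269  0.0494] TW [ 24.4972 -11.7983  26.0079]
```

```bash
python3 -m creep '[{"linear":[-0.002,0.005,0.01],"twist":[4,-2,4.3],"fingers":1},{"linear":[-0.004,0.01,0.02],"twist":[8,-4,8.6],"fingers":1},{"linear":[-0.006,0.015,0.03],"twist":[12,-6,13],"fingers":1},{"linear":[-0.008,0.02,0.04],"twist":[16,-8,17.5],"fingers":1}]' 10;python3 st.py 0.48 -0.025 0.25 50 2.3;  python3 -m creep '[{"linear":[-0.008,0.02,0.04],"twist":[16,-8,17.5],"fingers":1}]';python3 st.py 0.48 -0.025 0.25 50 2.3
```

```text
time: 3.68
position: [0.4918, -0.0126, 0.2156]
tool_rot: [1.233, 1.065, -0.674]
ft_force: [0.4, 0.6, 0.8]
grip_width: 0.008
t 3.6833 pos [ 0.4918 -0.0126  0.2156] q [ 0.655 -0.302 -0.468  2.154 -0.423  0.917 -0.915] F [0.4 0.6 0.8] g 0.008
[[ 0.3915  0.8783  0.2746]
 [ 0.1282  0.2435 -0.9614]
 [-0.9112  0.4116 -0.0173]]
tilt 65.67274795565706 z-az -74.05931372989485
LIN [-0.0376  0.0007  0.0081] TW [11.0593 -8.1183 15.7346]
time: 3.77
position: [0.5129, -0.0402, 0.225]
tool_rot: [1.316, 0.963, -0.678]
ft_force: [0.8, 1.2, -0.7]
grip_width: 0.001
t 3.7667 pos [ 0.5129 -0.0402  0.225 ] q [ 0.637 -0.299 -0.404  2.164 -0.447  0.836 -0.927] F [ 0.8  1.2 -0.7] g 0.001
[[ 0.4688  0.8619  0.1931]
 [ 0.1088  0.1606 -0.981 ]
 [-0.8766  0.4809 -0.0185]]
tilt 61.23249900064808 z-az -78.8655358790555
LIN [-0.0357 -0.0139 -0.0218] TW [ 6.7059 -5.8693 11.3093]
```

```bash
cat > fk2.py <<'E'
from fk import *
S+= [([.655,-.302,-.468,2.154,-.423,.917,-.915],[.4918,-.0126,.2156],0),([.637,-.299,-.404,2.164,-.447,.836,-.927],[.5129,-.0402,.225],0)]
def frames(q):
    q=[-q[0],q[1],-q[2],q[3],-q[4],q[5],-q[6]]
    A=np.eye(3);o=[A]
    for i,x in enumerate(q): A=A@(rz(x) if i%2==0 else ry(x)); o.append(A)
    return o
if __name__=="__main__":
  np.set_printoptions(precision=4,suppress=True)
  def build(cols):
    M=np.concatenate([np.stack([frames(q)[f][:,ax] for f,ax in cols],1) for q,_,_ in S]); y=np.concatenate([t for _,t,_ in S])
    x,res,rk,sv=np.linalg.lstsq(M,y,rcond=None); return x,np.abs(M@x-y).max(),sv
  for cols in ([(0,2),(3,2),(3,0),(5,2),(5,0),(6,2),(6,0)],[(0,2),(1,0),(3,2),(3,0),(4,0),(5,2),(6,2),(6,0)],[(0,2),(3,2),(5,2),(6,2)],[(0,2),(3,2),(3,1),(5,2),(5,1),(6,2)],[(0,2),(2,1),(3,2),(3,1),(5,2),(5,1),(6,2)],[(0,2),(3,2),(3,0),(4,0),(5,2),(6,2),(6,0)],[(0,2),(1,0),(3,2),(4,0),(5,2),(6,2)]):
    x,e,sv=build(cols); print(cols,x,e,sv[[0,-1]])
E
python3 fk2.py
```

```text
[(0, 2), (3, 2), (3, 0), (5, 2), (5, 0), (6, 2), (6, 0)] [ 0.1582  0.4612  0.0065  0.4915 -0.0484  0.3112 -0.011 ] 0.024154421640719383 [4.8351 0.1819]
[(0, 2), (1, 0), (3, 2), (3, 0), (4, 0), (5, 2), (6, 2), (6, 0)] [-0.1855 -0.0286  0.3944 -0.0072 -0.2858  0.4403  0.1457 -0.073 ] 0.0211915741623791 [4.8439 0.0442]
[(0, 2), (3, 2), (5, 2), (6, 2)] [0.2184 0.434  0.5193 0.2897] 0.02766975955837008 [4.2789 0.3949]
[(0, 2), (3, 2), (3, 1), (5, 2), (5, 1), (6, 2)] [ 0.2344  0.4696 -0.0213  0.5146 -0.0033  0.3436] 0.004396733920381091 [4.2857 0.2599]
[(0, 2), (2, 1), (3, 2), (3, 1), (5, 2), (5, 1), (6, 2)] [ 0.2477 -0.0146  0.4687 -0.0116  0.5133 -0.0002  0.3568] 0.0002995387844520192 [4.2906 0.206 ]
[(0, 2), (3, 2), (3, 0), (4, 0), (5, 2), (6, 2), (6, 0)] [-0.2425  0.3993  0.0052 -0.3266  0.4125  0.137  -0.0532] 0.020907798797505095 [4.8392 0.0457]
[(0, 2), (1, 0), (3, 2), (4, 0), (5, 2), (6, 2)] [ 0.0611 -0.0023  0.4157 -0.1179  0.5037  0.23  ] 0.024423551694401857 [4.8409 0.0552]
```

```bash
cat > ik.py <<'E'
from fk2 import *
lo=np.array([-2.86,-.3,-1.38,.06,-1.56,.09,-2.69]);hi=np.array([2.86,2.09,1.24,2.45,4.7,2.05,2.69])
mm=np.array([[0,0,-1],[0,1,0],[1,0,0.]])
def fkp(q):
    o=frames(q)
    P=.2477*o[0][:,2]-.0146*o[2][:,1]+.4687*o[3][:,2]-.0116*o[3][:,1]+.5133*o[5][:,2]+.3568*o[6][:,2]
    return P,o[7]@mm
def tgt(p,th,az):
    th,az=np.radians(th),np.radians(az); h=np.array([np.cos(az),np.sin(az),0]);k=np.array([0,0,1.])
    return np.array(p),np.stack([np.cos(th)*h-np.sin(th)*k,np.sin(th)*h+np.cos(th)*k,np.cross(h,k)],1)
def solve(p,th,az,seed,w=1e-3):
    P,B=tgt(p,th,az)
    def f(q):
        x,A=fkp(q); return np.concatenate([(x-P)*5,R.from_matrix(A.T@B).as_rotvec(),w*(q-seed)])
    r=least_squares(f,np.clip(seed,lo+1e-3,hi-1e-3),bounds=(lo,hi)); x,A=fkp(r.x)
    return r.x,np.linalg.norm(x-P)*1000,np.degrees(R.from_matrix(A.T@B).magnitude())
if __name__=="__main__":
    np.set_printoptions(precision=2,suppress=True)
    rng=np.random.default_rng(0)
    q0=np.array([.637,-.299,-.404,2.164,-.447,.836,-.927])
    for name,p,azs in (("rail lo",[.54,-.025,.085],[2.3]),("rail hi",[.54,-.025,.335],[2.3]),("dish",[.503,.317,.012],[0,15,32,50]),("stack",[.607,.012,.07],[2.3,-15,15])):
        for az in azs:
          for th in (20,30,40,50,60,70):
            sols=[]
            for i in range(12):
                sd=q0 if i==0 else rng.uniform(lo,hi)
                q,e,a=solve(p,th,az,sd)
                if e<1 and a<.5: sols.append((i,q))
            sols.sort(key=lambda s:np.abs(s[1]-q0).max())
            print(name,az,th,len(sols),sols[0] if sols else "")
E
python3 ik.py
```

```text
rail lo 2.3 20 0 
rail lo 2.3 30 0 
rail lo 2.3 40 0 
rail lo 2.3 50 4 (5, array([ 0.87, -0.14, -0.8 ,  2.44, -0.99,  0.18, -0.56]))
rail lo 2.3 60 6 (0, array([ 0.62, -0.07, -0.58,  2.31, -0.21,  0.38, -1.33]))
rail lo 2.3 70 5 (0, array([ 0.5 ,  0.01, -0.49,  2.17, -0.02,  0.61, -1.51]))
rail hi 2.3 20 0 
rail hi 2.3 30 0 
rail hi 2.3 40 0 
rail hi 2.3 50 0 
rail hi 2.3 60 0 
rail hi 2.3 70 7 (11, array([ 0.98, -0.26, -0.79,  1.82, -0.28,  1.17, -1.29]))
dish 0 20 4 (6, array([-0.81,  0.62, -0.34,  2.35,  1.98,  1.31,  1.85]))
dish 0 30 3 (4, array([-2.14,  0.92,  1.12,  2.39,  1.81,  0.23,  1.56]))
dish 0 40 7 (11, array([-1.76,  0.44,  0.8 ,  2.35,  1.55,  0.43,  2.19]))
dish 0 50 10 (4, array([-1.98,  0.58,  1.2 ,  2.29,  0.15,  0.18, -2.69]))
dish 0 60 5 (11, array([-1.62,  0.34,  0.87,  2.2 ,  0.34,  0.38, -2.69]))
dish 0 70 4 (8, array([-0.82,  0.26,  0.08,  2.07,  0.39,  0.59, -2.62]))
dish 15 20 0 
dish 15 30 0 
dish 15 40 7 (1, array([-1.36,  0.28,  0.5 ,  2.45,  2.21,  0.46,  1.92]))
dish 15 50 3 (6, array([-0.78,  0.19, -0.03,  2.35,  1.62,  0.35,  2.65]))
dish 15 60 7 (
[... 1112 characters left out ...]
,  0.12,  0.59, -1.7 ]))
stack -15 20 0 
stack -15 30 8 (11, array([ 0.89,  0.63, -1.3 ,  2.45,  2.25,  1.1 ,  2.44]))
stack -15 40 4 (2, array([-1.48,  0.25,  1.24,  2.43,  2.11,  0.25,  2.07]))
stack -15 50 0 
stack -15 60 6 (3, array([-0.16,  0.11, -0.03,  2.18,  0.55,  0.44, -2.48]))
stack -15 70 9 (3, array([-0.25,  0.16,  0.11,  2.04,  0.2 ,  0.62, -2.12]))
stack 15 20 0 
stack 15 30 0 
stack 15 40 6 (9, array([ 1.31,  0.32, -1.25,  2.39,  3.44,  0.17,  1.72]))
stack 15 50 8 (1, array([ 0.61,  0.1 , -0.57,  2.29, -1.02,  0.18, -0.28]))
stack 15 60 9 (0, array([ 0.44,  0.12, -0.43,  2.17, -0.25,  0.37, -1.08]))
stack 15 70 8 (11, array([ 0.26,  0.18, -0.29,  2.04, -0.06,  0.6 , -1.29]))
```

```bash
cat > ik2.py <<'E'
from ik import *
import sys
def tg2(th,az,roll):
    _,B=tgt([0,0,0],th,az); return B@R.from_rotvec([np.radians(roll),0,0]).as_matrix()
def solveB(P,B,seed,w=1e-3):
    P=np.array(P)
    def f(q):
        x,A=fkp(q); return np.concatenate([(x-P)*5,R.from_matrix(A.T@B).as_rotvec(),w*(q-seed)])
    r=least_squares(f,np.clip(seed,lo+1e-3,hi-1e-3),bounds=(lo,hi),max_nfev=60); x,A=fkp(r.x)
    return r.x,np.linalg.norm(x-P)*1000,np.degrees(R.from_matrix(A.T@B).magnitude())
if __name__=="__main__":
    np.set_printoptions(precision=2,suppress=True)
    rng=np.random.default_rng(1)
    q0=np.array([.637,-.299,-.404,2.164,-.447,.836,-.927])
    for az in (-75,-55,-35,-15,15,35,55,75):
      for th in (15,30,45,60):
        for roll in (0,90,-90):
          B=tg2(th,az,roll); best=None
          for i in range(5):
            sd=q0 if i==0 else rng.uniform(lo,hi)
            q,e,a=solveB([.54,-.025,.335],B,sd)
            if e>1 or a>.5: continue
            ok=True;qq=q
            for z in (.27,.21,.15,.09):
                qn,e,a=solveB([.54,-.025,z],B,qq)
                if e>1 or a>.5 or np.abs(qn-qq).max()>.8: ok=False;break
                qq=qn
            if ok and (best is None or np.abs(q-q0).max()<np.abs(best[0]-q0).max()): best=(q,qq)
          if best: print(az,th,roll,best[0],best[1])
E
time python3 ik2.py
```

```text
-75 15 0 [ 0.13  0.38 -0.9   1.87  1.32  1.96  2.42] [-0.01  0.81 -0.74  1.94  1.42  1.93  1.97]
-75 15 90 [ 0.12  0.37 -0.9   1.87  1.32  1.96  0.85] [-0.02  0.81 -0.74  1.94  1.42  1.92  0.4 ]
-75 15 -90 [-0.24  0.28 -0.46  1.88  1.21  1.83 -2.26] [-0.41  0.66 -0.27  1.95  1.21  1.66 -2.69]
-75 30 0 [-0.45  0.14 -0.14  1.83  0.98  1.64  2.63] [-0.47  0.47 -0.13  1.99  1.04  1.4   2.21]
-75 30 90 [ 0.46  0.34 -1.22  1.81  1.19  1.86  0.95] [ 0.24  0.73 -0.99  1.97  1.37  1.8   0.51]
-75 30 -90 [ 0.08  0.19 -0.74  1.82  1.06  1.72 -2.12] [-0.02  0.57 -0.65  1.97  1.21  1.6  -2.59]
-75 45 90 [-0.02  0.07 -0.49  1.76  0.79  1.56  1.22] [-0.07  0.36 -0.46  1.99  0.96  1.29  0.8 ]
-75 45 -90 [-0.27  0.06 -0.22  1.76  0.77  1.55 -1.91] [-0.3   0.33 -0.2   2.    0.89  1.23 -2.3 ]
-75 60 90 [ 0.6   0.07 -0.97  1.67  0.58  1.51  1.4 ] [ 0.45  0.35 -0.9   1.96  0.85  1.22  0.99]
-75 60 -90 [ 0.27  0.04 -0.62  1.68  0.55  1.5  -1.72] [ 0.2   0.27 -0.6   1.97  0.75  1.15 -2.09]
-55 15 0 [-1.05 -0.    0.35  2.17  1.3   1.5   2.54] [-1.    0.54  0.31  2.24  1.29  1.23  2.  ]
-55 15 90 [ 0.64  0.1
[... 3989 characters left out ...]
19  0.31  1.78 -1.01  1.66  2.09] [ 0.33  0.52  0.27  1.93 -1.1   1.45  2.51]
75 45 0 [ 0.7   0.11 -0.25  1.71 -0.74  1.52  0.3 ] [ 0.69  0.37 -0.25  1.94 -0.76  1.15  0.62]
75 45 90 [ 0.75  0.11 -0.31  1.71 -0.74  1.52 -1.27] [ 0.74  0.38 -0.31  1.94 -0.74  1.14 -0.97]
75 45 -90 [ 1.45  0.24 -1.12  1.69 -0.57  1.44  1.75] [ 1.27  0.57 -0.97  1.92 -0.39  1.    1.91]
75 60 0 [ 1.52  0.24 -1.36  1.63 -0.29  1.42 -0.05] [ 1.29  0.51 -1.14  1.92 -0.08  0.96 -0.01]
75 60 90 [ 1.26  0.12 -1.    1.64 -0.42  1.45 -1.51] [ 1.13  0.4  -0.92  1.92 -0.26  0.98 -1.44]
75 60 -90 [ 1.45  0.19 -1.24  1.63 -0.35  1.43  1.57] [ 1.24  0.47 -1.07  1.92 -0.14  0.96  1.61]
real	2m5.404s
user	2m4.506s
sys	0m0.186s
```

```bash
cat > ik3.py <<'E'
from ik2 import *
np.set_printoptions(precision=2,suppress=True)
rng=np.random.default_rng(1)
q0=np.array([.637,-.299,-.404,2.164,-.447,.836,-.927])
for roll in (0,180):
  for az in (-20,-10,2.3,10,20):
   for th in (60,65,70):
      B=tg2(th,az,roll); best=None
      for i in range(6):
        sd=q0 if i==0 else rng.uniform(lo,hi)
        q,e,a=solveB([.531,-.025,.336],B,sd)
        if e>1 or a>.5: continue
        ok=True;qq=q
        for z in (.27,.21,.15,.07):
            qn,e,a=solveB([.531,-.025,z],B,qq)
            if e>1 or a>.5 or np.abs(qn-qq).max()>.8: ok=False;break
            qq=qn
        if ok and (best is None or np.abs(q-q0).max()<np.abs(best[0]-q0).max()): best=(q,qq)
      if best: print(roll,az,th,best[0],best[1])
E
python3 ik3.py
```

```text
0 -20 65 [ 0.62 -0.3  -0.59  1.9  -0.03  1.08 -1.9 ] [ 0.61  0.   -0.74  2.25  0.39  0.53 -2.35]
0 -20 70 [ 0.99 -0.3  -0.87  1.82 -0.16  1.18 -1.78] [ 0.9   0.08 -1.02  2.18  0.36  0.64 -2.28]
0 -10 65 [ 0.54 -0.3  -0.48  1.91 -0.1   1.06 -1.67] [ 0.53 -0.02 -0.59  2.27  0.19  0.47 -1.96]
0 -10 70 [ 0.76 -0.26 -0.66  1.84 -0.14  1.16 -1.62] [ 0.71  0.03 -0.77  2.2   0.18  0.59 -1.93]
0 2.3 65 [ 0.6  -0.3  -0.46  1.92 -0.23  1.07 -1.33] [ 0.58 -0.03 -0.55  2.27 -0.09  0.46 -1.44]
0 2.3 70 [ 0.9  -0.27 -0.71  1.84 -0.27  1.17 -1.3 ] [ 0.84  0.04 -0.83  2.2   0.01  0.57 -1.53]
0 10 65 [ 0.64 -0.29 -0.45  1.91 -0.31  1.09 -1.13] [ 0.6  -0.02 -0.53  2.26 -0.24  0.48 -1.13]
0 10 70 [ 0.44 -0.21 -0.33  1.84 -0.18  1.17 -1.25] [ 0.41  0.02 -0.37  2.2  -0.12  0.58 -1.25]
0 20 60 [ 0.52 -0.3  -0.28  1.96 -0.42  1.05 -0.86] [ 0.47 -0.02 -0.3   2.31 -0.6   0.46 -0.56]
0 20 65 [ 0.63 -0.26 -0.41  1.89 -0.36  1.13 -0.91] [ 0.59  0.01 -0.46  2.24 -0.39  0.53 -0.79]
0 20 70 [ 0.63 -0.2  -0.45  1.82 -0.28  1.2  -0.99] [ 0.59  0.05 -0.5   2.18 -0.22  0.62 -0.97]
180 -20 65 [ 0.1  -0.26 -0.19  1.91  0
[... 345 characters left out ...]
 0.58  1.23]
180 2.3 65 [-0.23 -0.3   0.19  1.93  0.06  1.07  1.56] [-0.23 -0.05  0.24  2.3  -0.02  0.46  1.64]
180 2.3 70 [-0.67 -0.3   0.54  1.87  0.2   1.18  1.45] [-0.66 -0.02  0.67  2.24 -0.01  0.57  1.63]
180 10 65 [ 0.18 -0.27 -0.1   1.92 -0.15  1.07  1.88] [ 0.17 -0.03 -0.1   2.28 -0.23  0.48  1.99]
180 10 70 [-0.67 -0.3   0.58  1.87  0.14  1.18  1.63] [-0.67 -0.02  0.72  2.23 -0.12  0.58  1.89]
180 20 60 [ 0.15 -0.3   0.01  1.97 -0.29  1.02  2.17] [ 0.11 -0.03  0.06  2.32 -0.58  0.46  2.56]
180 20 65 [-0.39 -0.3   0.41  1.92 -0.04  1.1   1.96] [-0.41 -0.03  0.54  2.27 -0.37  0.53  2.34]
180 20 70 [-0.71 -0.3   0.65  1.86  0.09  1.19  1.85] [-0.71  0.01  0.82  2.22 -0.27  0.62  2.23]
```

```bash
cat > st.py <<'E'
from h import *
from scipy.spatial.transform import Rotation as R
from ik2 import solveB,tg2
np.set_printoptions(precision=4,suppress=True)
def st():
    s=readout.get_state(); A=R.from_rotvec(s["tool_rot"]).as_matrix()
    print("t",round(s["time"],2),"pos",s["position"],"q",np.round(s["joint_positions"],2),"F",np.round(s["ft_force"],1),"g",round(s["grip_width"],3))
    print("tilt",np.degrees(np.arcsin(-A[2,0])),"head",np.degrees(np.arctan2(A[1,0],A[0,0])),"z-az",np.degrees(np.arctan2(A[1,2],A[0,2])),"zz",A[2,2])
    return s,A
def goal(s,A,p,th,az,roll=180):
    B=tg2(th,az,roll)
    print("LIN",A.T@(np.array(p)-s["position"]),"TW",np.degrees(R.from_matrix(A.T@B).as_rotvec()))
    print("IK",solveB(p,B,np.array(s["joint_positions"])))
    print("tool axes (cols, world)",A.round(4).tolist())
if __name__=="__main__":
    import sys
    s,A=st()
    if len(sys.argv)>1: 
        v=[float(x) for x in sys.argv[1:]]; goal(s,A,v[:3],*v[3:])
E
python3 st.py 0.45 -0.02 0.30 75 2.3
```

```text
t 3.77 pos [ 0.5129 -0.0402  0.225 ] q [ 0.64 -0.3  -0.4   2.16 -0.45  0.84 -0.93] F [ 0.8  1.2 -0.7] g 0.001
tilt 61.23249900064808 head 13.063022313400511 z-az -78.8655358790555 zz -0.018473074414269874
LIN [-0.0931 -0.0149 -0.0334] TW [-170.8547   20.4759   -6.4277]
IK (array([ 0.1715, -0.3   , -0.1377,  1.964 , -0.0646,  1.2428,  1.6602]), np.float64(3.4013403949875722), np.float64(1.6465373540614148))
tool axes (cols, world) [[0.4688, 0.8619, 0.1931], [0.1088, 0.1606, -0.981], [-0.8766, 0.4809, -0.0185]]
```

```bash
python3 -m creep '[{"linear":[-0.015,-0.003,-0.005],"twist":[-7,0.8,0],"fingers":1},{"linear":[-0.03,-0.006,-0.01],"twist":[-14,1.6,0],"fingers":1},{"linear":[-0.045,-0.009,-0.015],"twist":[-21,2.4,0],"fingers":1},{"linear":[-0.06,-0.012,-0.02],"twist":[-28,3.2,0],"fingers":1},{"linear":[-0.075,-0.014,-0.025],"twist":[-35,4,0],"fingers":1},{"linear":[-0.08,-0.014,-0.03],"twist":[-42,5,0],"fingers":1},{"linear":[-0.08,-0.014,-0.03],"twist":[-49,5.8,0],"fingers":1},{"linear":[-0.08,-0.014,-0.03],"twist":[-56,6.6,0],"fingers":1}]';python3 st.py 0.46 -0.02 0.30 75 2.3
```

```text
time: 4.43
position: [0.4864, -0.0351, 0.2607]
tool_rot: [0.933, 1.153, -0.404]
ft_force: [-1.0, -1.3, 0.4]
grip_width: 0.003
t 4.43 pos [ 0.4864 -0.0351  0.2607] q [ 0.37 -0.3  -0.13  2.09 -0.36  1.02 -0.53] F [-1.  -1.3  0.4] g 0.003
tilt 64.66532586813226 head 24.53843585021926 z-az -53.22395793265145 zz 0.09985145785727012
LIN [-0.0432  0.0066 -0.0239] TW [-144.7551   14.5751   -8.4859]
IK (array([ 0.1693, -0.3   , -0.1377,  1.9672, -0.0636,  1.2178,  1.6579]), np.float64(0.8222179519787782), np.float64(0.3945078102719142))
tool axes (cols, world) [[0.3893, 0.7026, 0.5957], [0.1777, 0.5773, -0.797], [-0.9038, 0.4161, 0.0999]]
```

```bash
python3 st.py 0.48 -0.02 0.25 78 2.3|grep -E "LIN|IK"; python3 -m creep '[{"linear":[-0.01,0,0],"twist":[-7,1,0],"fingers":1},{"linear":[-0.01,0,0],"twist":[-14,2,0],"fingers":1},{"linear":[-0.01,0,0],"twist":[-21,2.5,0],"fingers":1},{"linear":[-0.01,0,0],"twist":[-28,3,0],"fingers":1},{"linear":[-0.01,0,0],"twist":[-35,4,0],"fingers":1},{"linear":[-0.01,0,0],"twist":[-42,5,0],"fingers":1},{"linear":[-0.01,0,0],"twist":[-49,5,0],"fingers":1},{"linear":[-0.01,0,0],"twist":[-56,6,0],"fingers":1}]';python3 st.py 0.48 -0.02 0.25 78 2.3
```

```text
LIN [ 0.0098 -0.0002 -0.0169] TW [-144.2262   18.347    -7.302 ]
IK (array([ 0.0645, -0.2045, -0.0627,  1.9865, -0.0235,  1.1501,  1.6201]), np.float64(0.00019080314099314744), np.float64(0.0001804317020240743))
time: 5.1
position: [0.4834, -0.033, 0.2708]
tool_rot: [0.092, 1.241, 0.241]
ft_force: [0.5, 0.1, -0.5]
grip_width: 0.005
t 5.1 pos [ 0.4834 -0.033   0.2708] q [ 0.22 -0.24  0.01  2.01 -0.33  1.14  0.43] F [ 0.5  0.1 -0.5] g 0.005
tilt 67.60222883212109 head 37.39269565644538 z-az 3.697619504586558 zz 0.32435089413478924
LIN [ 0.0212  0.0089 -0.0092] TW [-87.4155  15.0903  -4.5339]
IK (array([ 0.0186, -0.2059, -0.0229,  1.9877, -0.0133,  1.1504,  1.6107]), np.float64(9.76610674432301e-05), np.float64(9.04794012740566e-05))
tool axes (cols, world) [[0.3027, -0.1315, 0.944], [0.2314, 0.9709, 0.061], [-0.9246, 0.2, 0.3244]]
```

Working well; finish the roll toward tilt 70.

```bash
python3 -m creep '[{"linear":[0.005,0.001,-0.001],"twist":[-7,1.2,0],"fingers":1},{"linear":[0.01,0.002,-0.002],"twist":[-14,2.4,0],"fingers":1},{"linear":[0.015,0.005,-0.004],"twist":[-21,3.6,-1],"fingers":1},{"linear":[0.02,0.008,-0.006],"twist":[-28,4.8,-1],"fingers":1},{"linear":[0.02,0.009,-0.009],"twist":[-35,6,-2],"fingers":1},{"linear":[0.02,0.009,-0.009],"twist":[-42,7.2,-2],"fingers":1},{"linear":[0.02,0.009,-0.009],"twist":[-49,8.4,-3],"fingers":1},{"linear":[0.02,0.009,-0.009],"twist":[-56,9.6,-3],"fingers":1}]';python3 st.py 0.47 -0.025 0.16 70 2.3
```

```text
time: 5.77
position: [0.48, -0.0197, 0.2514]
tool_rot: [-0.815, 1.172, 0.794]
ft_force: [0.1, 0.6, 0.1]
grip_width: 0.008
t 5.77 pos [ 0.48   -0.0197  0.2514] q [ 0.09 -0.19 -0.01  1.98 -0.13  1.16  1.19] F [0.1 0.6 0.1] g 0.008
tilt 76.82676138747385 head 27.322308875486886 z-az 62.17857058969682 zz 0.18861561541335492
LIN [ 0.0864  0.0178 -0.0264] TW [-31.7262   3.1858  -9.3342]
IK (array([ 0.0031, -0.2643,  0.0065,  2.2455, -0.0212,  0.8118,  1.6325]), np.float64(6.759373005811828e-05), np.float64(5.9197532831066896e-05))
tool axes (cols, world) [[0.2025, -0.8654, 0.4583], [0.1046, 0.4845, 0.8685], [-0.9737, -0.1279, 0.1886]]
```

```bash
python3 -m creep '[{"linear":[0.02,0.004,-0.006],"twist":[-6,0.6,-2],"fingers":1},{"linear":[0.04,0.008,-0.012],"twist":[-12,1.2,-4],"fingers":1},{"linear":[0.06,0.012,-0.018],"twist":[-18,1.8,-5.5],"fingers":1},{"linear":[0.08,0.017,-0.024],"twist":[-24,2.4,-7],"fingers":1},{"linear":[0.086,0.018,-0.026],"twist":[-31.7,3.2,-9.3],"fingers":1},{"linear":[0.086,0.018,-0.026],"twist":[-31.7,3.2,-9.3],"fingers":1}]';for a in "0.48 -0.025 0.07 67" "0.48 -0.025 0.07 70" "0.53 -0.025 0.07 67" ; do python3 st.py $a 2.3; done
```

```text
time: 6.27
position: [0.4671, -0.0244, 0.1573]
tool_rot: [-1.373, 0.929, 0.981]
ft_force: [-0.2, 0.6, -0.4]
grip_width: 0.011
t 6.27 pos [ 0.4671 -0.0244  0.1573] q [ 0.02 -0.26 -0.01  2.25 -0.03  0.81  1.63] F [-0.2  0.6 -0.4] g 0.011
tilt 70.31723638481898 head 2.3168531271698427 z-az 92.13836228375767 zz 0.0011143623325260976
LIN [ 0.0865  0.0172 -0.0012] TW [-0.1738  0.0006 -3.3172]
IK (array([ 0.0189, -0.1399, -0.0057,  2.3675, -0.0439,  0.5135,  1.6579]), np.float64(4.758478768352767e-05), np.float64(2.4163252214925877e-05))
tool axes (cols, world) [[0.3365, -0.9409, -0.0373], [0.0136, -0.0348, 0.9993], [-0.9416, -0.3368, 0.0011]]
t 6.27 pos [ 0.4671 -0.0244  0.1573] q [ 0.02 -0.26 -0.01  2.25 -0.03  0.81  1.63] F [-0.2  0.6 -0.4] g 0.011
tilt 70.31723638481898 head 2.3168531271698427 z-az 92.13836228375767 zz 0.0011143623325260976
LIN [ 0.0865  0.0172 -0.0012] TW [-0.1737  0.0052 -0.3172]
IK (array([ 0.0207, -0.111 , -0.0099,  2.326 , -0.0338,  0.5783,  1.6466]), np.float64(4.010640058269753e-05), np.float64(1.5202460757572644e-05))
tool axes (cols, world) [[0.3365, -0.9409, -0.0373], [0.0136, -0.0348, 0.9993], [-0.9416, -0.3368, 0.0011]]
t 6.27 pos [ 0.4671 -0.0244  0.1573] q [ 0.02 -0.26 -0.01  2.25 -0.03  0.81  1.63] F [-0.2  0.6 -0.4] g 0.011
tilt 70.31723638481898 head 2.3168531271698427 z-az 92.13836228375767 zz 0.0011143623325260976
LIN [ 0.1034 -0.0298 -0.0031] TW [-0.1738  0.0006 -3.3172]
IK (array([ 0.0203, -0.0254, -0.009 ,  2.2639, -0.0422,  0.5025,  1.6551]), np.float64(5.282104535443257e-05), np.float64(1.899471322740326e-05))
tool axes (cols, world) [[0.3365, -0.9409, -0.0373], [0.0136, -0.0348, 0.9993], [-0.9416, -0.3368, 0.0011]]
```

```bash
python3 st.py 0.529 -0.025 0.34 67 2.3|grep IK;  python3 -m creep '[{"linear":[0.02,0.004,0],"twist":[0,0,-0.7],"fingers":1},{"linear":[0.04,0.008,0],"twist":[0,0,-1.4],"fingers":1},{"linear":[0.06,0.012,0],"twist":[0,0,-2.1],"fingers":1},{"linear":[0.075,0.015,0],"twist":[0,0,-2.8],"fingers":1},{"linear":[0.087,0.017,-0.001],"twist":[0,0,-3.3],"fingers":1},{"linear":[0.087,0.017,-0.001],"twist":[0,0,-3.3],"fingers":1}]';python3 st.py 0.529 -0.025 0.07 67 2.3
python3 - <<'E'
from h import *
p,d=viewer.get_image("scene"); cv2.imwrite("pics/s1.png",cv2.resize(p[150:330,200:400],None,fx=3,fy=3)[:,:,::-1])
E
```

```text
IK (array([ 0.1014, -0.2613, -0.0723,  1.8944, -0.0505,  1.1076,  1.652 ]), np.float64(0.004380442407224712), np.float64(0.0002893706008980409))
time: 6.77
position: [0.4825, -0.0252, 0.0708]
tool_rot: [-1.387, 0.887, 0.933]
ft_force: [-0.6, 0.4, 0.1]
grip_width: 0.008
t 6.77 pos [ 0.4825 -0.0252  0.0708] q [ 0.02 -0.14 -0.01  2.36 -0.04  0.51  1.65] F [-0.6  0.4  0.1] g 0.008
tilt 66.99718625054575 head 2.300932397245026 z-az 91.76684389481156 zz 0.0039572376370444196
LIN [ 0.0189 -0.0425 -0.0012] TW [-0.5794  0.0004  0.0028]
IK (array([ 0.015 , -0.0278, -0.0037,  2.2662, -0.0419,  0.5026,  1.6549]), np.float64(1.852418534956535e-05), np.float64(6.698194462602738e-06))
tool axes (cols, world) [[0.3905, -0.9201, -0.0308], [0.0157, -0.0268, 0.9995], [-0.9205, -0.3908, 0.004]]
```

View pics/s1.png

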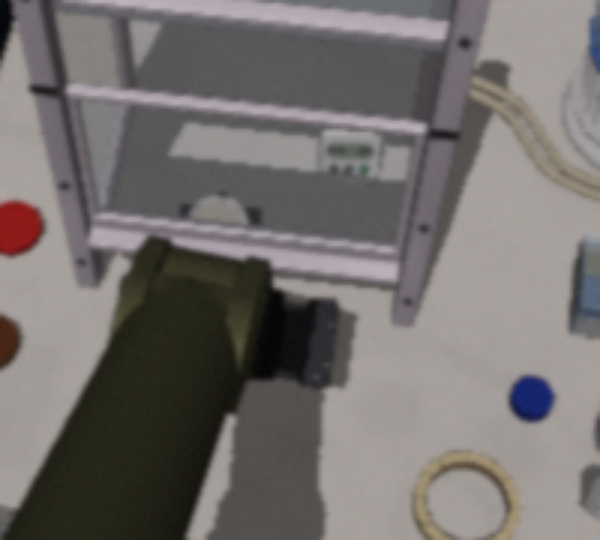

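```bash
python3 -m creep '[{"linear":[0.006,-0.014,0],"twist":[0,0,0],"fingers":1},{"linear":[0.012,-0.028,0],"twist":[0,0,0],"fingers":1},{"linear":[0.0189,-0.0425,-0.001],"twist":[-0.5,0,0],"fingers":1},{"linear":[0.0189,-0.0425,-0.001],"twist":[-0.5,0,0],"fingers":1}]';python3 st.py 0.529 -0.025 0.09 67 2.3
python3 - <<'E'
from h import *
p,d=viewer.get_image("wrist"); cv2.imwrite("pics/w1.png",p[:,:,::-1])
E
```

```text
time: 7.15
position: [0.5347, -0.0245, 0.0752]
tool_rot: [-1.399, 0.876, 0.932]
ft_force: [0.6, -0.5, 1.0]
grip_width: 0.008
t 7.15 pos [ 0.5347 -0.0245  0.0752] q [ 0.01 -0.03 -0.01  2.26 -0.04  0.5   1.65] F [ 0.6 -0.5  1. ] g 0.008
tilt 66.43988545249684 head 2.2352594291582526 z-az 92.3141571744778 zz -0.000600466105110109
LIN [-0.0158 -0.0006 -0.0003] TW [ 0.0266 -0.026   0.5601]
IK (array([ 0.0164, -0.0608, -0.005 ,  2.2489, -0.0389,  0.5529,  1.6512]), np.float64(7.939831235692584e-06), np.float64(3.2851516771991864e-06))
tool axes (cols, world) [[0.3994, -0.9159, -0.0404], [0.0156, -0.0373, 0.9992], [-0.9166, -0.3997, -0.0006]]
```

View pics/w1.png

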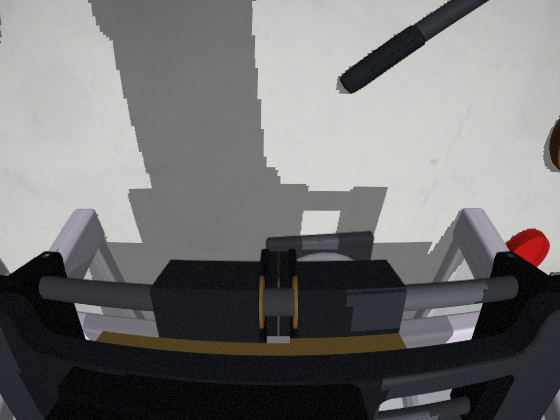

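```bash
python3 -m creep '[{"linear":[-0.005,-0.002,0],"twist":[0,0,0],"fingers":1},{"linear":[-0.009,-0.004,0],"twist":[0,0,0],"fingers":1},{"linear":[-0.014,-0.006,0],"twist":[0,0,0],"fingers":1},{"linear":[-0.018,-0.008,0],"twist":[0,0,0],"fingers":1},{"linear":[-0.018,-0.008,0],"twist":[0,0,0],"fingers":1}]';python3 st.py 0.530 -0.025 0.20 67 2.3
python3 - <<'E'
from h import *
p,d=viewer.get_image("scene"); 
print(nets.place_of("scene","sash_rail")[:1])
C=cloud(viewer.camera_params("scene"),d)
for y in(-.12,.08):
    m=(d>0)&(abs(C[...,1]-y)<.015)&(C[...,0]>.515)&(C[...,0]<.548)&(C[...,2]>.06)&(C[...,2]<.2);q=C[m];print(q[:,2].min(),np.percentile(q[:,2],[5,50,95]))
E
```

```text
time: 7.62
position: [0.5303, -0.0245, 0.0929]
tool_rot: [-1.398, 0.88, 0.936]
ft_force: [-1.0, 1.0, -0.1]
grip_width: 0.004
t 7.62 pos [ 0.5303 -0.0245  0.0929] q [ 0.01 -0.07 -0.01  2.25 -0.04  0.55  1.65] F [-1.   1.  -0.1] g 0.004
tilt 66.71920062839811 head 2.2451409606570376 z-az 92.36085466775027 zz -0.0008689676670958768
LIN [-0.0985 -0.042  -0.0005] TW [ 0.0755 -0.0219  0.2808]
IK (array([ 0.02  , -0.1928, -0.0078,  2.1204, -0.0301,  0.8133,  1.6392]), np.float64(3.575499145957935e-05), np.float64(1.8727875367998183e-05))
tool axes (cols, world) [[0.3949, -0.9178, -0.0412], [0.0155, -0.0382, 0.9992], [-0.9186, -0.3952, -0.0009]]
[]
0.10281560533786216 [0.10861101 0.11668485 0.1995133 ]
0.1058543468585782 [0.107045   0.11402381 0.12810486]
```

```bash
python3 -m creep '[{"linear":[-0.007,-0.003,0],"twist":[0,0,0],"fingers":1},{"linear":[-0.014,-0.006,0],"twist":[0,0,0],"fingers":1},{"linear":[-0.021,-0.009,0],"twist":[0,0,0],"fingers":1},{"linear":[-0.028,-0.012,0],"twist":[0,0,0],"fingers":1},{"linear":[-0.036,-0.0155,0],"twist":[0,0,0],"fingers":1},{"linear":[-0.036,-0.0155,0],"twist":[0,0,0],"fingers":1}]';python3 st.py 0.530 -0.025 0.20 67 2.3
cat > rail.py <<'E'
from h import *
for n in("scene","top"):
    p,d=viewer.get_image(n); cv2.imwrite(f"pics/{n}_r.png",p[:,:,::-1])
    print(n,[(np.round(x["centre"],3),round(x["conf"],2)) for x in nets.place_of(n,"sash_rail")[:2]])
    C=cloud(viewer.camera_params(n),d)
    for y in(-.14,-.12,-.10,.06,.08,.1):
        m=(d>0)&(abs(C[...,1]-y)<.012)&(abs(C[...,0]-(.5358-.0405*(y+.025)))<.004)&(C[...,2]>.06)&(C[...,2]<.42);q=C[m]
        if len(q)>2: print(y,len(q),"min",q[:,2].min().round(4),np.median(q[:,2]).round(4),"max",q[:,2].max().round(4))
E
python3 rail.py
```

```text
time: 8.22
position: [0.5291, -0.0244, 0.1316]
tool_rot: [-1.397, 0.883, 0.939]
ft_force: [-10.5, 0.1, 1.4]
grip_width: 0.003
t 8.22 pos [ 0.5291 -0.0244  0.1316] q [ 0.02 -0.12 -0.01  2.21 -0.03  0.65  1.64] F [-10.5   0.1   1.4] g 0.003
tilt 66.95174012089649 head 2.2868898015489996 z-az 92.37567644614373 zz -0.0006593149136020493
LIN [-0.0625 -0.0276 -0.0007] TW [ 0.0844 -0.0052  0.0483]
IK (array([ 0.0192, -0.1928, -0.0071,  2.1204, -0.0299,  0.8133,  1.639 ]), np.float64(2.183881498279422e-05), np.float64(1.2202902858911471e-05))
tool axes (cols, world) [[0.3912, -0.9194, -0.0415], [0.0156, -0.0384, 0.9991], [-0.9202, -0.3915, -0.0007]]
scene []
-0.14 27 min 0.1356 0.1446 max 0.1519
-0.12 11 min 0.1395 0.1441 max 0.1519
0.08 4 min 0.142 0.1468 max 0.1488
0.1 25 min 0.1357 0.146 max 0.1503
top [(array([ 0.539, -0.022,  0.132]), 0.68)]
-0.14 11 min 0.1369 0.1447 max 0.1515
-0.12 4 min 0.1375 0.1442 max 0.2049
-0.1 3 min 0.1491 0.2049 max 0.2092
0.08 11 min 0.1348 0.1463 max 0.1539
0.1 10 min 0.1389 0.1459 max 0.153
```

```bash
python3 -m creep '[{"linear":[-0.018,-0.0078,0],"twist":[0,0,0],"fingers":1},{"linear":[-0.036,-0.0155,0],"twist":[0,0,0],"fingers":1},{"linear":[-0.055,-0.0233,0],"twist":[0,0,0],"fingers":1},{"linear":[-0.073,-0.031,0],"twist":[0,0,0],"fingers":1},{"linear":[-0.092,-0.039,0],"twist":[0,0,0],"fingers":1},{"linear":[-0.11,-0.047,0],"twist":[0,0,0],"fingers":1},{"linear":[-0.129,-0.055,0],"twist":[0,0,0],"fingers":1},{"linear":[-0.138,-0.0587,0],"twist":[0,0,0],"fingers":1}]';python3 st.py 0.529 -0.025 0.325 67 2.3; python3 rail.py
```

```text
time: 9.08
position: [0.527, -0.0244, 0.2814]
tool_rot: [-1.396, 0.885, 0.942]
ft_force: [-10.8, -0.5, -4.0]
grip_width: 0.005
t 9.08 pos [ 0.527  -0.0244  0.2814] q [ 0.02 -0.25 -0.01  2.   -0.03  0.99  1.63] F [-10.8  -0.5  -4. ] g 0.005
tilt 67.14873597516201 head 2.2803913818755084 z-az 92.37227023597158 zz -0.0006757750361460757
LIN [-0.0394 -0.0188 -0.0007] TW [ 0.0816 -0.0075 -0.1487]
IK (array([ 0.0234, -0.2609, -0.0098,  1.9237, -0.0266,  1.0781,  1.6322]), np.float64(1.2845342017878238e-05), np.float64(8.603039418224197e-06))
tool axes (cols, world) [[0.388, -0.9207, -0.0414], [0.0155, -0.0384, 0.9991], [-0.9215, -0.3883, -0.0007]]
scene [(array([ 0.499, -0.308,  0.001]), 0.53)]
-0.14 33 min 0.281 0.2901 max 0.2956
-0.12 15 min 0.2828 0.2912 max 0.2961
0.1 14 min 0.283 0.2893 max 0.2934
top [(array([ 0.54 , -0.023,  0.282]), 0.92)]
-0.14 14 min 0.2841 0.2895 max 0.2934
-0.12 4 min 0.2897 0.2932 max 0.2962
0.08 7 min 0.2808 0.2919 max 0.2935
0.1 14 min 0.2885 0.291 max 0.2939
```

```bash
python3 -m creep '[{"linear":[-0.011,-0.0046,0],"twist":[0,0,0],"fingers":1},{"linear":[-0.022,-0.0092,0],"twist":[0,0,0],"fingers":1},{"linear":[-0.033,-0.014,0],"twist":[0,0,0],"fingers":1},{"linear":[-0.0433,-0.0183,0],"twist":[0,0,0],"fingers":1},{"linear":[-0.0433,-0.0183,0],"twist":[0,0,0],"fingers":1},{"linear":[-0.0433,-0.0183,0],"twist":[0,0,0],"fingers":1}]';python3 st.py 0.529 -0.025 0.345 67 2.3; python3 rail.py
python3 - <<'E'
import cv2
for n,(y0,y1,x0,x1) in(("scene",(120,240,200,380)),("top",(150,260,200,350))):
    p=cv2.imread(f"pics/{n}_r.png"); cv2.imwrite(f"pics/{n}_r2.png",cv2.resize(p[y0:y1,x0:x1],None,fx=4,fy=4,interpolation=cv2.INTER_CUBIC))
E
```

```text
time: 9.78
position: [0.527, -0.0244, 0.3281]
tool_rot: [-1.396, 0.884, 0.941]
ft_force: [-13.7, 0.5, 0.3]
grip_width: 0.006
t 9.78 pos [ 0.527  -0.0244  0.3281] q [ 0.03 -0.27 -0.01  1.92 -0.03  1.09  1.63] F [-13.7   0.5   0.3] g 0.006
tilt 67.0804843752573 head 2.2778880616394743 z-az 92.3684199612306 zz -0.0006680856992559714
LIN [-0.0148 -0.0084 -0.0007] TW [ 0.0779 -0.0086 -0.0805]
IK (array([ 0.0265, -0.2641, -0.0122,  1.887 , -0.0271,  1.1179,  1.6319]), np.float64(5.3879006994183875e-06), np.float64(3.63401948165134e-06))
tool axes (cols, world) [[0.3891, -0.9203, -0.0413], [0.0155, -0.0383, 0.9991], [-0.9211, -0.3894, -0.0007]]
scene [(array([ 0.55 , -0.176,  0.346]), 0.26)]
-0.14 37 min 0.3273 0.3356 max 0.3433
-0.12 18 min 0.3273 0.3362 max 0.3399
0.1 9 min 0.3288 0.3361 max 0.3411
top [(array([ 0.542, -0.024,  0.325]), 0.61)]
-0.14 17 min 0.3259 0.336 max 0.3422
-0.12 4 min 0.3321 0.3373 max 0.3399
0.08 13 min 0.3263 0.3357 max 0.3411
0.1 21 min 0.3263 0.3345 max 0.3411
```

View pics/scene_r2.png

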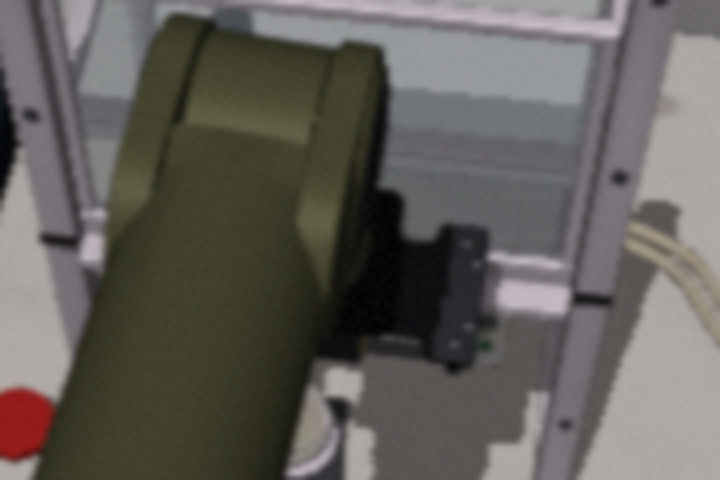

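View pics/top_r2.png

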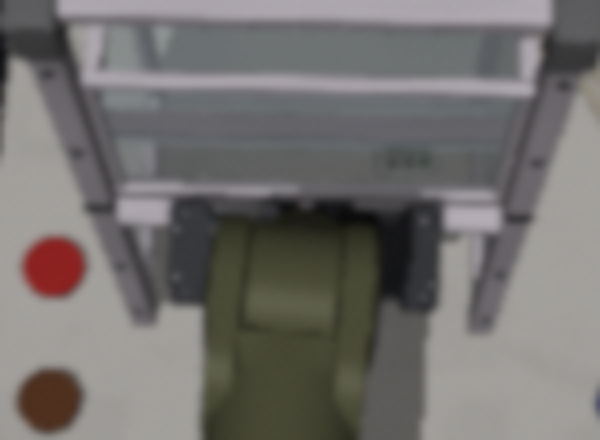

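```bash
python3 -m creep '[{"linear":[-0.006,-0.0025,0],"twist":[0,0,0],"fingers":1},{"linear":[-0.0125,-0.0053,0],"twist":[0,0,0],"fingers":1},{"linear":[-0.0125,-0.0053,0],"twist":[0,0,0],"fingers":1},{"linear":[-0.0125,-0.0053,0],"twist":[0,0,0],"fingers":1}]';python3 st.py 0.529 -0.025 0.345 67 2.3|head -2; python3 rail.py
cat > edge.py <<'E'
from h import *
import sys
# sub-pixel edges: rail lower edge vs marks
psi=0.0405; hx=np.array([np.cos(psi),np.sin(psi),0]); hy=np.array([-np.sin(psi),np.cos(psi),0])
rm=np.array([.5358,-.025,0])
def onplane(c,u,v,off):
    o,d=ray(c,u,v); t=((rm-o)@hx+off)/(d@hx); P=o+d*t; return (P-rm)@hy,P[2]
for n in("scene","top"):
    c=viewer.camera_params(n); p=cv2.imread(f"pics/{n}_r.png"); g=p.astype(float).sum(2)/3
    K=np.array(c["K"]);T=np.array(c["cam_to_world"])
    def proj(P): q=T[:3,:3].T@(P-T[:3,3]); return q[0]/q[2]*K[0,0]+K[0,2],q[1]/q[2]*K[1,1]+K[1,2]
    def prof(s,off,z0,z1,step=.0005):
        zs=np.arange(z0,z1,step); uv=np.array([proj(rm+hx*off+hy*s+np.array([0,0,z])) for z in zs],np.float32)
        return zs,cv2.remap(g.astype(np.float32),uv[:,0].reshape(1,-1),uv[:,1].reshape(1,-1),cv2.INTER_LINEAR)[0]
    for s in list(np.arange(-.135,-.08,.008))+list(np.arange(.08,.14,.008)):
        zs,b=prof(s,0,.325,.385); print(n,"rail",round(s,3),b[::6].astype(int))
    for s in(-.163,-.158,-.153,.153,.158,.163):
        zs,b=prof(s,.013,.32,.37); i=b.argmin(); w=np.clip(np.median(b)-b-15,0,None); w[abs(zs-zs[i])>.006]=0
        print(n,"mark",s,"z",(zs*w).sum()/max(w.sum(),1e-9),int(b.min()),int(np.median(b)))
E
python3 edge.py
```

```text
time: 10.32
position: [0.527, -0.0244, 0.3414]
tool_rot: [-1.396, 0.885, 0.941]
ft_force: [-11.8, -1.1, 0.9]
grip_width: 0.007
t 10.32 pos [ 0.527  -0.0244  0.3414] q [ 0.03 -0.27 -0.01  1.9  -0.03  1.11  1.63] F [-11.8  -1.1   0.9] g 0.007
tilt 67.08129232307621 head 2.276347461985388 z-az 92.36930364714274 zz -0.0006859488715922346
scene [(array([ 0.617, -0.404, -0.001]), 0.31)]
-0.14 38 min 0.3405 0.3485 max 0.3565
-0.12 17 min 0.3422 0.3493 max 0.3565
0.1 7 min 0.3438 0.3506 max 0.3538
top [(array([ 0.542, -0.025,  0.341]), 0.76)]
-0.14 16 min 0.3444 0.3493 max 0.3594
-0.12 5 min 0.3419 0.3498 max 0.4177
0.08 8 min 0.3472 0.3517 max 0.3558
0.1 17 min 0.3458 0.3507 max 0.3561
scene rail -0.135 [ 84  83  83  83  84  89  99 115 132 156 177 186 188 189 190 190 188 180
 164 135]
scene rail -0.127 [ 86  86  86  86  86  88  96 107 122 145 167 183 189 190 190 189 187 179
 159 136]
scene rail -0.119 [ 86  86  86  85  85  87  91 108 128 153 182 188 189 190 189 190 187 179
 162 136]
scene rail -0.111 [ 87  89  88  87  89  94 101 111 127 150 170 184 187 188 188 188 186 179
 160 134]
scene ra
[... 2109 characters left out ...]
  63  64  66  69  73  78  84  91  98 104 110 115 120 125 129
 133 137]
top rail 0.112 [ 85  86  87  90  94  97 106 114 122 132 141 150 154 159 164 165 166 168
 168 168]
top rail 0.12 [115 117 118 119 119 121 125 127 132 138 145 151 156 161 165 166 168 169
 169 169]
top rail 0.128 [126 126 125 124 124 124 126 127 131 138 146 152 157 162 166 167 168 169
 170 170]
top rail 0.136 [ 79  79  81  84  86  93 101 111 120 132 143 151 156 161 164 164 165 165
 164 162]
top mark -0.163 z 0.3326713751247581 66 89
top mark -0.158 z 0.3320747075398156 62 86
top mark -0.153 z 0.332445295821778 63 84
top mark 0.153 z 0.0 74 87
top mark 0.158 z 0.3273326984612636 66 89
top mark 0.163 z 0.3269797992748088 67 92
```

```bash
python3 -m creep '[{"linear":[-0.004,0.0092,0],"twist":[0,0,0],"fingers":1},{"linear":[-0.0078,0.0184,0],"twist":[0,0,0],"fingers":1},{"linear":[0.01,0.045,0],"twist":[0,0,0],"fingers":0},{"linear":[0.025,0.06,0.01],"twist":[0,0,0],"fingers":-1},{"linear":[0.04,0.06,0.04],"twist":[0,0,0],"fingers":-1},{"linear":[0.055,0.06,0.08],"twist":[0,0,0],"fingers":-1},{"linear":[0.07,0.06,0.12],"twist":[0,0,0],"fingers":-1},{"linear":[0.085,0.06,0.16],"twist":[0,0,0],"fingers":-1}]';python3 st.py 0.47 0.25 0.12 65 15; python3 rail.py; python3 edge.py | grep -E "rail -0.1|rail 0.1|mark"
python3 - <<'E'
import cv2
for n,(y0,y1,x0,x1) in(("scene",(100,260,200,380)),("top",(130,260,200,350))):
    p=cv2.imread(f"pics/{n}_r.png"); cv2.imwrite(f"pics/{n}_r3.png",cv2.resize(p[y0:y1,x0:x1],None,fx=4,fy=4,interpolation=cv2.INTER_CUBIC)[:600])
E
```

```text
time: 11.18
position: [0.5021, 0.1095, 0.2503]
tool_rot: [-1.396, 0.877, 0.927]
ft_force: [1.0, 0.4, -0.1]
grip_width: 0.374
t 11.18 pos [0.5021 0.1095 0.2503] q [ 0.02 -0.27 -0.31  2.07  0.02  0.93  1.3 ] F [ 1.   0.4 -0.1] g 0.374
tilt 66.33720958410657 head 2.192309304285583 z-az 92.05895763904081 zz 0.0010198647247901538
LIN [0.1087 0.0771 0.1415] TW [-11.8158  -5.279   -1.325 ]
IK (array([-0.1008, -0.1025, -0.5155,  2.2174,  0.1751,  0.6106,  1.085 ]), np.float64(0.00010110022678885742), np.float64(6.430122810971647e-05))
tool axes (cols, world) [[0.4011, -0.9153, -0.0359], [0.0154, -0.0325, 0.9994], [-0.9159, -0.4014, 0.001]]
scene [(array([ 0.539, -0.023,  0.341]), 0.75)]
-0.14 38 min 0.3426 0.3493 max 0.3566
-0.12 42 min 0.343 0.3504 max 0.3566
-0.1 36 min 0.3422 0.3486 max 0.3569
0.06 38 min 0.343 0.349 max 0.3544
0.08 37 min 0.3412 0.3493 max 0.355
0.1 39 min 0.3396 0.3496 max 0.3543
top [(array([ 0.538, -0.022,  0.338]), 0.74)]
-0.14 15 min 0.3443 0.349 max 0.354
-0.12 15 min 0.3413 0.3484 max 0.3534
-0.1 18 min 0.3413 0.3481 max 0.3558
0.06 22 min 0.3413 0.3511 max 0.3564
[... 1658 characters left out ...]
7 171 172 174 175
top rail 0.104 [ 92  92  93  96  99 103 110 118 126 133 142 150 155 159 163 165 166 167
top rail 0.112 [ 89  89  90  93  97 100 109 117 124 134 142 152 156 160 165 166 167 168
top rail 0.12 [ 90  90  91  94  95 100 107 114 122 131 141 150 155 160 165 166 168 169
top rail 0.128 [ 83  83  84  87  90  96 104 113 122 132 143 151 156 162 165 167 169 170
top rail 0.136 [ 65  66  70  74  79  88  98 110 120 132 143 151 156 161 164 165 165 165
top mark -0.163 z 0.33258565137936064 66 89
top mark -0.158 z 0.33219747773924285 61 86
top mark -0.153 z 0.33222423718583716 63 85
top mark 0.153 z 0.0 74 88
top mark 0.158 z 0.32725334983784027 65 90
top mark 0.163 z 0.3269205089104706 67 92
```

View pics/scene_r3.png

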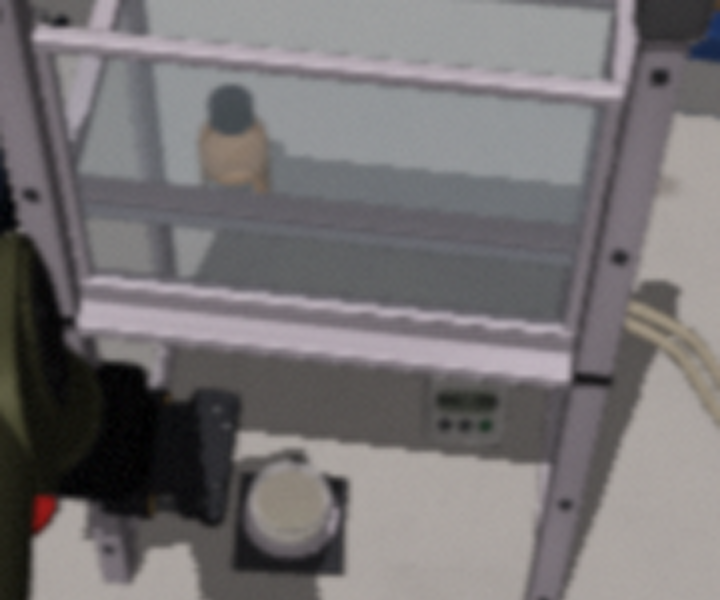

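Run:
```python
from h import *
np.set_printoptions(precision=4,suppress=True)
psi=0.0405; hx=np.array([np.cos(psi),np.sin(psi),0]); hy=np.array([-np.sin(psi),np.cos(psi),0]); rm=np.array([.5358,-.025,0])
for n in("scene","top"):
    Ds=[]
    for i in range(2):
        p,d=viewer.get_image(n); Ds.append(d)
    d=np.mean(Ds,0); C=cloud(viewer.camera_params(n),d); H=np.stack([(C-rm)@hx,(C-rm)@hy,C[...,2]],-1)
    m=(d>0)&(abs(H[...,1])<.16)&(abs(H[...,1])>.02)&(H[...,2]>.32)&(H[...,2]<.38)&(H[...,0]>-.02)&(H[...,0]<.01)
    q=H[m]; f=q[(q[:,2]>.344)&(q[:,2]<.352)&(abs(q[:,1])<.135)]; print(n,"rail face off",np.median(f[:,0]),len(f))
    # slope of off vs y -> yaw error
    print(" slope",np.polyfit(f[:,1],f[:,0],1))
    for sgn in(-1,1):
        m=(d>0)&(abs(H[...,1]-sgn*.158)<.006)&(H[...,2]>.25)&(H[...,2]<.44)&(abs(H[...,0])<.04); q=H[m]
        print(" post",sgn,len(q),np.median(q[:,0]),"vs z", np.polyfit(q[:,2],q[:,0],1) if len(q)>5 else "")
    # rail profile: off vs z histogram
    q=H[(d>0)&(abs(H[...,1])<.13)&(H[...,2]>.325)&(H[...,2]<.375)&(abs(H[...,0])<.03)]
    for z in np.arange(.33,.372,.003):
        k=q[abs(q[:,2]-z)<.0015]; print("  z%.3f"%z,len(k),np.percentile(k[:,0],[10,50,90]) if len(k) else "")
```

```text
scene rail face off 0.001316085254070527 300
 slope [-0.0017  0.0025]
 post -1 249 0.010350066877050148 vs z [0.0009 0.0099]
 post 1 81 0.009162637237237979 vs z [0.0044 0.0073]
  z0.330 0 
  z0.333 0 
  z0.336 1 [-0.0299 -0.0299 -0.0299]
  z0.339 8 [-0.0298 -0.0283  0.0017]
  z0.342 40 [0.0003 0.0012 0.002 ]
  z0.345 86 [-0.0002  0.0006  0.0017]
  z0.348 80 [-0.0002  0.0008  0.0027]
  z0.351 432 [0.0008 0.0087 0.0174]
  z0.354 421 [0.0022 0.0106 0.0188]
  z0.357 81 [0.0175 0.0188 0.0197]
  z0.360 88 [0.0176 0.0187 0.0197]
  z0.363 83 [0.0176 0.0187 0.0196]
  z0.366 87 [0.0178 0.0189 0.0199]
  z0.369 116 [0.0179 0.0193 0.0218]
top rail face off 0.0030354222846126332 204
 slope [-0.0019  0.0038]
 post -1 83 0.00980515993490711 vs z [0.0017 0.009 ]
 post 1 90 0.008497229841619387 vs z [ 0.0174 -0.0003]
  z0.330 1 [-0.0248 -0.0248 -0.0248]
  z0.333 0 
  z0.336 3 [-0.0297 -0.0296 -0.0292]
  z0.339 3 [-0.0235  0.0014  0.0014]
  z0.342 16 [0.     0.0006 0.0014]
  z0.345 29 [-0.0005  0.0003  0.0015]
  z0.348 89 [0.0001 0.0058 0.017 ]
  z0.351 324 [0.0018 0.0092 0.017 ]
  z0.354 154 [0.0016 0.0099 0.0178]
  z0.357 43 [0.0169 0.018  0.0189]
  z0.360 23 [0.0177 0.0182 0.0188]
  z0.363 34 [0.0171 0.0181 0.0191]
  z0.366 36 [0.0176 0.0185 0.0192]
  z0.369 61 [0.018  0.0191 0.0213]
```

Run:
```python
from h import *
np.set_printoptions(precision=4,suppress=True)
psi=0.0405; hx=np.array([np.cos(psi),np.sin(psi),0]); hy=np.array([-np.sin(psi),np.cos(psi),0]); rm=np.array([.5358,-.025,0])
for n in("scene","top"):
    p,d=viewer.get_image(n); p=p.astype(int); C=cloud(viewer.camera_params(n),d); H=np.stack([(C-rm)@hx,(C-rm)@hy,C[...,2]],-1)
    q=H[(d>0)&(abs(H[...,1])<.13)&(H[...,2]>.34)&(H[...,2]<.365)&(H[...,0]>.004)&(H[...,0]<.014)]
    print(n,"railtop z",len(q),np.median(q[:,2]),q[:,2].std())
    # bottom limit: lowest front-face pixel per column
    f=(d>0)&(abs(H[...,1])<.12)&(H[...,2]>.325)&(H[...,2]<.36)&(abs(H[...,0])<.006)
    zs=[H[f[:,c],c,2].min() for c in range(560) if f[:,c].any()]; zt=[H[f[:,c],c,2].max() for c in range(560) if f[:,c].any()]; print(" face bottom per col",np.median(zs),np.median(zt))
    # marks: dark pixels on post
    m=(d>0)&(abs(abs(H[...,1])-.158)<.009)&(H[...,2]>.32)&(H[...,2]<.37)&(abs(H[...,0]-.0095)<.006)
    for s in(-1,1):
        k=m&(np.sign(H[...,1])==s); g=p.sum(2)/3; w=np.clip(80-g,0,None)*k; print(" mark",s,(w>0).sum(),(H[...,2]*w).sum()/max(w.sum(),1e-9))
    # base plane check
    q=C[(d>0)&(abs(C[...,0]-.45)<.03)&(abs(C[...,1]+.12)<.03)]; print(" table z",np.median(q[:,2]))
    # stack
    k=(d>0)&(abs(H[...,0]-.07)<.06)&(abs(H[...,1]-.035)<.06)&(H[...,2]>.035)&(H[...,2]<.09); q=C[k]
    if len(q):
        zt=np.percentile(q[:,2],90); t=q[q[:,2]>zt-.006]; print(" stack top z",np.median(t[:,2]),"ctr",t[:,:2].mean(0),(t[:,:2].min(0)+t[:,:2].max(0))/2,np.ptp(t[:,:2],axis=0),len(t)); (cx,cy),r=cv2.minEnclosingCircle(t[:,:2].astype(np.float32)); print("  circ",cx,cy,r)
    print(" stand net",nets.place_of(n,"stand")[:2])
print(readout.get_state()["time"])
```

```text
scene railtop z 399 0.35248941941476497 0.0018749025061610297
 face bottom per col 0.34439596225846547 0.35348858650678305
 mark -1 29 0.34567062958709793
 mark 1 10 0.3410756797809647
 table z -0.0012382062886742151
 stack top z 0.04962963222558692 ctr [0.6095 0.0126] [0.6099 0.0133] [0.0606 0.0587] 252
  circ 0.6096371412277222 0.01302577555179596 0.031047428026795387
 stand net [{'centre': [0.6136, 0.0115, -0.0008], 'conf': 0.94}]
top railtop z 281 0.3516770589773024 0.002441138001963891
 face bottom per col 0.3458271744566168 0.3528374236291757
 mark -1 9 0.3458274362665549
 mark 1 9 0.3476109074099683
 table z -0.0004647980178625888
 stack top z 0.04936255458989747 ctr [0.6077 0.0126] [0.6062 0.0127] [0.0527 0.057 ] 133
  circ 0.6098053455352783 0.011551816016435623 0.030165433883666992
 stand net [{'centre': [0.6182, 0.0138, 0.0001], 'conf': 0.94}]
11.7833
```

```bash
python3 st.py 0.49 -0.025 0.320 67 2.3|grep -E "LIN|IK"
```

```text
LIN [-0.0725 -0.0136 -0.1338] TW [ 0.0151 -0.0284  0.2587]
IK (array([ 0.1932, -0.3   , -0.137 ,  1.9503, -0.0883,  1.1346,  1.6902]), np.float64(5.548172521138732), np.float64(2.572575666021969))
```

```bash
python3 -m creep '[{"linear":[-0.005,0.005,-0.035],"twist":[0,0,0],"fingers":1},{"linear":[-0.01,0.005,-0.07],"twist":[0,0,0],"fingers":1},{"linear":[-0.015,0.003,-0.105],"twist":[0,0,0.1],"fingers":1},{"linear":[-0.02,0.002,-0.1345],"twist":[0,0,0.25],"fingers":1},{"linear":[-0.02,0.002,-0.1345],"twist":[0,0,0.25],"fingers":1},{"linear":[-0.02,0.002,-0.1345],"twist":[0,0,0.25],"fingers":1}]'; python3 st.py 0.529 -0.025 0.315 67 2.3
```

```text
time: 12.28
position: [0.5007, -0.0277, 0.2649]
tool_rot: [-1.392, 0.888, 0.939]
ft_force: [-0.2, 0.4, 0.5]
grip_width: 0.629
t 12.28 pos [ 0.5007 -0.0277  0.2649] q [ 0.2  -0.3  -0.15  2.07 -0.09  0.97  1.69] F [-0.2  0.4  0.5] g 0.629
tilt 67.17671951173206 head 2.1137770956621145 z-az 92.07861080710035 zz 0.0002582975884194427
LIN [-0.0352 -0.0456  0.0017] TW [-0.2097 -0.0726 -0.1767]
IK (array([ 0.1993, -0.2553, -0.1534,  1.937 , -0.0816,  1.0577,  1.6796]), np.float64(1.9858671807196968e-05), np.float64(1.3777496307670043e-05))
tool axes (cols, world) [[0.3876, -0.9211, -0.0363], [0.0143, -0.0333, 0.9993], [-0.9217, -0.3879, 0.0003]]
```

```bash
python3 -m creep '[{"linear":[-0.01,-0.013,0.001],"twist":[0,0,0],"fingers":1},{"linear":[-0.02,-0.026,0.0015],"twist":[0,0,0],"fingers":1},{"linear":[-0.03,-0.039,0.0017],"twist":[0,0,0],"fingers":1},{"linear":[-0.0352,-0.0456,0.0017],"twist":[0,0,-0.2],"fingers":1},{"linear":[-0.0352,-0.0456,0.0017],"twist":[0,0,-0.2],"fingers":1},{"linear":[-0.0352,-0.0456,0.0017],"twist":[0,0,-0.2],"fingers":1},{"linear":[-0.0352,-0.0456,0.0017],"twist":[0,0,-0.2],"fingers":1}]'; python3 st.py 0.528 -0.025 0.3455 67 2.3
```

```text
time: 12.87
position: [0.528, -0.0219, 0.3132]
tool_rot: [-1.396, 0.885, 0.943]
ft_force: [-0.8, 1.2, -0.0]
grip_width: 0.095
t 12.87 pos [ 0.528  -0.0219  0.3132] q [ 0.2  -0.26 -0.16  1.94 -0.08  1.06  1.67] F [-0.8  1.2 -0. ] g 0.095
tilt 67.14979525422936 head 2.40064182032473 z-az 92.42679631320806 zz -0.00019235819948582034
LIN [-0.0298 -0.0124 -0.0031] TW [ 0.1211  0.0392 -0.1498]
IK (array([ 0.1998, -0.2633, -0.1505,  1.8835, -0.081 ,  1.1192,  1.678 ]), np.float64(9.44176623278087e-06), np.float64(6.263765568220582e-06))
tool axes (cols, world) [[0.388, -0.9207, -0.0423], [0.0163, -0.0391, 0.9991], [-0.9215, -0.3883, -0.0002]]
```

```bash
python3 -m creep '[{"linear":[-0.008,-0.003,-0.001],"twist":[0,0,0],"fingers":1},{"linear":[-0.016,-0.0065,-0.002],"twist":[0,0,0],"fingers":1},{"linear":[-0.022,-0.0095,-0.003],"twist":[0,0,0],"fingers":1},{"linear":[-0.0275,-0.0116,-0.003],"twist":[0,0,0],"fingers":1},{"linear":[-0.0275,-0.0116,-0.003],"twist":[0,0,0],"fingers":1},{"linear":[-0.0275,-0.0116,-0.003],"twist":[0,0,0],"fingers":1}]'; python3 st.py 0.528 -0.025 0.3455 67 2.3
cat > rt.py <<'E'
from h import *
psi=0.0405; hx=np.array([np.cos(psi),np.sin(psi),0]); hy=np.array([-np.sin(psi),np.cos(psi),0]); rm=np.array([.5358,-.025,0])
for n in("scene","top"):
    p,d=viewer.get_image(n); C=cloud(viewer.camera_params(n),d); H=np.stack([(C-rm)@hx,(C-rm)@hy,C[...,2]],-1)
    q=H[(d>0)&(abs(H[...,1])<.14)&(H[...,2]>.335)&(H[...,2]<.372)&(H[...,0]>.004)&(H[...,0]<.014)]
    a,b=q[q[:,1]<-.05],q[q[:,1]>.05]
    print(n,"railtop z",len(q),np.median(q[:,2]),len(a),np.median(a[:,2]),len(b),np.median(b[:,2]) if len(b) else "")
E
python3 rt.py
```

```text
time: 13.37
position: [0.5282, -0.0256, 0.3446]
tool_rot: [-1.396, 0.885, 0.941]
ft_force: [-5.8, 0.2, 0.9]
grip_width: 0.004
t 13.37 pos [ 0.5282 -0.0256  0.3446] q [ 0.2  -0.26 -0.15  1.88 -0.08  1.12  1.68] F [-5.8  0.2  0.9] g 0.004
tilt 67.11140536704559 head 2.3041263370558256 z-az 92.3656280469211 zz -0.00045317309649201
LIN [-0.0009 -0.0002  0.0006] TW [ 0.0706  0.0017 -0.1114]
IK (array([ 0.2002, -0.2633, -0.1508,  1.8834, -0.0811,  1.1192,  1.6781]), np.float64(1.7170096457558495e-07), np.float64(1.2724807035263016e-07))
tool axes (cols, world) [[0.3886, -0.9205, -0.0413], [0.0156, -0.0382, 0.9991], [-0.9213, -0.3889, -0.0005]]
scene railtop z 75 0.35938243444866347 66 0.35943642916426866 9 0.35923552811869863
top railtop z 78 0.35847391872775736 36 0.35887285303446714 41 0.35810043056748886
```

```bash
python3 -m creep '[{"linear":[-0.004,0.0092,0],"twist":[0,0,0],"fingers":1},{"linear":[-0.0078,0.0184,0],"twist":[0,0,0],"fingers":0.5},{"linear":[0.01,0.045,0],"twist":[0,0,0],"fingers":0},{"linear":[0.025,0.06,0.01],"twist":[0,0,0],"fingers":-1},{"linear":[0.045,0.06,0.05],"twist":[0,0,0],"fingers":-1},{"linear":[0.065,0.06,0.09],"twist":[0,0,0],"fingers":-1},{"linear":[0.085,0.06,0.13],"twist":[0,0,0],"fingers":-1},{"linear":[0.105,0.06,0.17],"twist":[0,0,0],"fingers":-1}]'; python3 -m creep '[{"linear":[0.015,0.006,0.04],"twist":[0,0,0],"fingers":-1},{"linear":[0.03,0.012,0.08],"twist":[0,0,0],"fingers":-1},{"linear":[0.045,0.018,0.12],"twist":[0,0,0],"fingers":-1},{"linear":[0.045,0.018,0.12],"twist":[0,0,0],"fingers":-1}]';python3 st.py 0.48 0.30 0.09 65 32; python3 rt.py;python3 rt.py
cat > ov.py <<'E'
from h import *
import sys
psi=0.0405; hx=np.array([np.cos(psi),np.sin(psi),0]); hy=np.array([-np.sin(psi),np.cos(psi),0]); rm=np.array([.5358,-.025,0])
tag=sys.argv[1]
for n in("scene","top"):
    ims=np.mean([viewer.get_image(n)[0].astype(float) for i in range(3)],0)
    cv2.imwrite(f"pics/{n}_{tag}.png",ims[:,:,::-1].astype(np.uint8))
    c=viewer.camera_params(n);K=np.array(c["K"]);T=np.array(c["cam_to_world"])
    def proj(P): q=T[:3,:3].T@(P-T[:3,3]); return np.array([q[0]/q[2]*K[0,0]+K[0,2],q[1]/q[2]*K[1,1]+K[1,2]])
    f=8
    for side,s0 in(("R",-.15),("L",.15)):
        u,v=proj(rm+hy*s0+np.array([0,0,.345])).astype(int)
        cr=ims[v-18:v+18,u-22:u+22,::-1].astype(np.uint8); cr=cv2.resize(cr,None,fx=f,fy=f,interpolation=cv2.INTER_NEAREST)
        def P2(off,s,z): q=proj(rm+hx*off+hy*s+np.array([0,0,z])); return tuple(int(round((a-b+.5)*f)) for a,b in zip(q,(u-22,v-18)))
        sg=np.sign(s0)
        for z,col in((.345,(0,0,255)),(.350,(0,160,0)),(.340,(255,0,0))):
            cv2.line(cr,P2(.001,sg*.10,z),P2(.001,sg*.145,z),col,1)
        for z in(.3425,.3475): cv2.line(cr,P2(.0095,sg*.147,z),P2(.0095,sg*.169,z),(0,255,255),1)
        cv2.imwrite(f"pics/ov_{n}_{side}_{tag}.png",cr)
a=[cv2.imread(f"pics/ov_{n}_{s}_{tag}.png") for n in("scene","top") for s in"LR"]
cv2.imwrite(f"pics/ov_{tag}.png",np.vstack([np.hstack(a[:2]),np.hstack(a[2:])]))
E
python3 ov.py a
```

```text
time: 14.13
position: [0.5053, 0.1312, 0.2312]
tool_rot: [-1.396, 0.88, 0.938]
ft_force: [1.9, -1.0, 0.2]
grip_width: 0.448
time: 14.47
position: [0.4989, 0.2571, 0.1804]
tool_rot: [-1.399, 0.877, 0.95]
ft_force: [-0.5, 0.6, 0.0]
grip_width: 0.759
t 14.47 pos [0.4989 0.2571 0.1804] q [-0.12 -0.06 -0.53  2.04  0.26  0.84  0.83] F [-0.5  0.6  0. ] g 0.759
tilt 67.10860870947907 head 3.3081867817594417 z-az 92.94236440119955 zz 0.0026958886959040917
LIN [0.0769 0.0506 0.0435] TW [-26.6195 -11.656   -2.0245]
IK (array([-0.0878,  0.0184, -0.5329,  2.186 ,  0.0718,  0.5051,  1.4556]), np.float64(0.00014480518368800938), np.float64(0.0001582587519109328))
tool axes (cols, world) [[0.3883, -0.9201, -0.0513], [0.0224, -0.0462, 0.9987], [-0.9212, -0.389, 0.0027]]
scene railtop z 419 0.35935368499433273 143 0.35942026474883215 129 0.3591109629519186
top railtop z 305 0.3583992384707604 96 0.35914413034767834 102 0.3575482520266694
scene railtop z 427 0.3594807498260103 143 0.35934926593969496 136 0.3592617882228779
top railtop z 291 0.35818272674505636 92 0.35837843304154493 90 0.35784770037274893
```

View pics/ov_a.png

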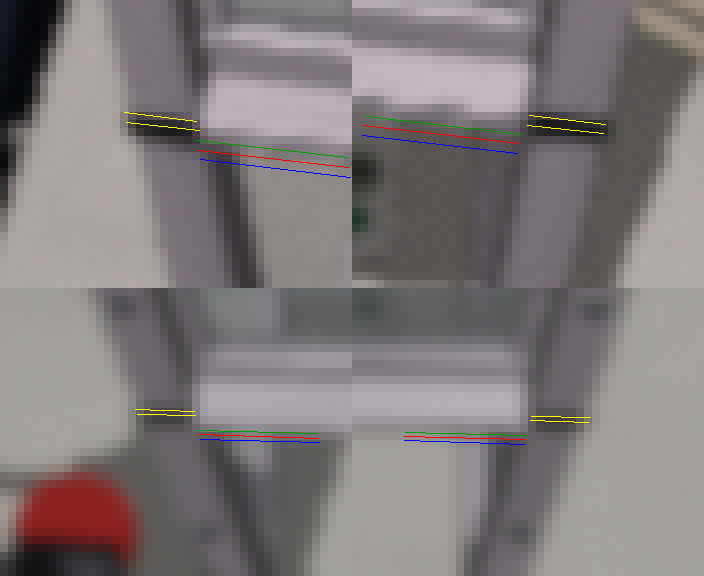

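```bash
for a in "0.5 0.31 0.10 62 20" "0.505 0.318 0.016 62 20" "0.505 0.318 0.016 62 10"  "0.505 0.318 0.016 62 32" "0.61 0.013 0.06 62 2.3" "0.61 0.013 0.09 62 2.3" "0.47 0.013 0.12 62 2.3" "0.49 0.2 0.12 62 10"; do python3 st.py $a|grep -E "LIN|IK"; done
```

```text
LIN [0.0763 0.0323 0.0615] TW [-15.9932  -7.6511  -4.9203]
IK (array([-0.1518,  0.0413, -0.5492,  2.1617,  0.3785,  0.5107,  0.9335]), np.float64(4.210038303463781e-05), np.float64(3.0242243578789713e-05))
LIN [0.1556 0.0603 0.0694] TW [-15.9932  -7.6511  -4.9203]
IK (array([-0.3084,  0.2089, -0.417 ,  2.2   ,  0.7325,  0.3712,  0.5833]), np.float64(0.0002274622346342417), np.float64(0.00018237274837033972))
LIN [0.1556 0.0603 0.0694] TW [-6.9661 -3.3414 -4.9512]
IK (array([-0.3799,  0.2301, -0.4073,  2.1738,  0.8462,  0.4788,  0.2764]), np.float64(0.0002642298367972371), np.float64(0.0002209956881115441))
LIN [0.1556 0.0603 0.0694] TW [-26.8257 -12.8226  -4.8497]
IK (array([-0.1201,  0.2121, -0.5306,  2.2085,  0.4827,  0.2894,  1.0829]), np.float64(7.287269453561033e-05), np.float64(5.7308076807881345e-05))
LIN [ 0.1515 -0.0423 -0.2396] TW [-0.0153 -0.0229 -4.9577]
IK (array([ 0.2741,  0.1358, -0.3624,  2.1596,  0.1761,  0.3709,  1.3893]), np.float64(0.00015527540559744546), np.float64(0.00017846522757351572))
LIN [ 0.1239 -0.054  -0.2396] TW [-0.0153 -0.0229 -4.9577]
IK (array([ 0.2368,  0.0827, -0.3188,  2.1396,  0.0996,  0.4366,  1.4566]), np.float64(0.00015878853052963033), np.float64(0.00018343442908219445))
LIN [ 0.0416  0.063  -0.234 ] TW [-0.0153 -0.0229 -4.9577]
IK (array([ 0.0834, -0.3   , -0.1669,  2.4008, -0.0508,  0.5499,  1.5592]), np.float64(0.23392513012599997), np.float64(0.06267497991417688))
LIN [ 0.0523  0.0377 -0.048 ] TW [-6.9661 -3.3414 -4.9512]
IK (array([-0.1015, -0.1373, -0.4252,  2.2685,  0.2131,  0.5485,  1.0523]), np.float64(6.604178838540256e-05), np.float64(6.352944565945691e-05))
```

```bash
python3 -m creep '[{"linear":[0.019,0.008,0.015],"twist":[-4,-1.9,-1.2],"fingers":-1},{"linear":[0.038,0.016,0.03],"twist":[-8,-3.8,-2.5],"fingers":-1},{"linear":[0.057,0.024,0.045],"twist":[-12,-5.7,-3.7],"fingers":-1},{"linear":[0.076,0.032,0.0615],"twist":[-16,-7.65,-4.9],"fingers":-1},{"linear":[0.076,0.032,0.0615],"twist":[-16,-7.65,-4.9],"fingers":-1},{"linear":[0.076,0.032,0.0615],"twist":[-16,-7.65,-4.9],"fingers":-1}]'; python3 st.py 0.505 0.318 0.05 62 20
python3 - <<'E'
from h import *
c=viewer.camera_params("wrist"); p,d=viewer.get_image("wrist"); cv2.imwrite("pics/w2.png",p[:,:,::-1]); np.savez("pics/w2.npz",d=d,K=c["K"],T=c["cam_to_world"])
print([(np.round(x["centre"],3),round(x["conf"],2)) for x in nets.place_of("wrist","dish_centre")])
E
```

```text
time: 15.47
position: [0.4988, 0.31, 0.0986]
tool_rot: [-1.573, 0.608, 1.109]
ft_force: [1.0, 0.0, 0.4]
grip_width: 0.999
t 15.47 pos [0.4988 0.31   0.0986] q [-0.15  0.04 -0.55  2.16  0.38  0.51  0.93] F [1.  0.  0.4] g 0.999
tilt 62.258559695177965 head 20.003548160009125 z-az 110.02482309681217 zz -0.00019528885916225702
LIN [0.0471 0.015  0.0054] TW [ 0.0272  0.0017 -0.2586]
IK (array([-0.232 ,  0.1482, -0.4914,  2.1803,  0.588 ,  0.4292,  0.7278]), np.float64(0.00010580002590294366), np.float64(8.59120064722124e-05))
tool axes (cols, world) [[0.4374, -0.8315, -0.3424], [0.1592, -0.3032, 0.9395], [-0.8851, -0.4655, -0.0002]]
[(array([0.592, 0.224, 0.002]), 0.88), (array([0.396, 0.286, 0.007]), 0.83), (array([0.506, 0.318, 0.006]), 0.6), (array([0.465, 0.215, 0.006]), 0.6)]
```

View pics/w2.png

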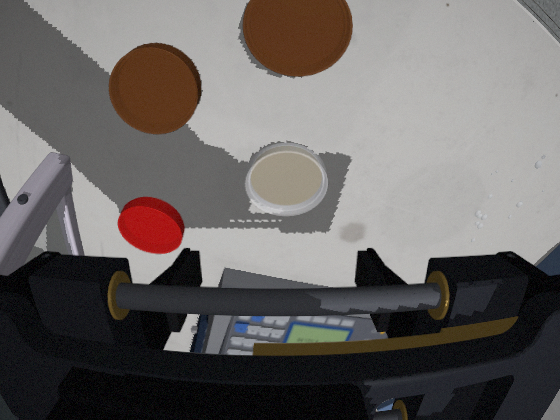

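Run:
```python
from h import *
w=np.load("pics/w2.npz"); d,K,T=w["d"],w["K"],w["T"]
v,u=np.mgrid[:420,:560]; x=(u-K[0,2])/K[0,0]; y=(v-K[1,2])/K[1,1]; r=np.hypot(x,y)+1e-9
D=np.stack([np.sin(r)*x/r,np.sin(r)*y/r,np.cos(r)],-1); P=D/D[...,2:]*d[...,None]@T[:3,:3].T+T[:3,3]
m=(d>0)&(np.hypot(P[...,0]-.503,P[...,1]-.317)<.05)
print("table",np.median(P[m&(np.hypot(P[...,0]-.503,P[...,1]-.317)>.04)][:,2]))
q=P[m&(P[...,2]>.012)&(P[...,2]<.022)]; print(len(q),np.median(q[:,2]))
(cx,cy),rr=cv2.minEnclosingCircle(q[:,:2].astype(np.float32)); print(cx,cy,rr, q.mean(0),(q.min(0)+q.max(0))/2)
q=P[m&(P[...,2]>.006)&(P[...,2]<.022)];(cx,cy),rr=cv2.minEnclosingCircle(q[:,:2].astype(np.float32)); print(cx,cy,rr)
```

```text
table 0.00035861595297356774
4367 0.014954909334277955
0.5040483474731445 0.3185989260673523 0.030575284734368324 [0.50171477 0.31723113 0.01491322] [0.50411877 0.31802469 0.01431646]
0.5041719079017639 0.31848523020744324 0.030552370473742485
```

```bash
python3 st.py 0.5068 0.3195 0.0165 62 20|grep LIN;  python3 st.py 0.5068 0.3195 0.055 62 20|grep LIN
```

```text
LIN [0.079  0.032  0.0061] TW [-0.0335  0.0108  0.0066]
LIN [0.045  0.014  0.0061] TW [-0.0335  0.0108  0.0066]
```

```bash
python3 -m creep '[{"linear":[0.022,0.007,0.003],"twist":[0,0,0],"fingers":-1},{"linear":[0.045,0.014,0.0061],"twist":[0,0,0],"fingers":-1},{"linear":[0.054,0.019,0.0061],"twist":[0,0,0],"fingers":-1},{"linear":[0.063,0.0235,0.0061],"twist":[0,0,0],"fingers":-1},{"linear":[0.071,0.028,0.0061],"twist":[0,0,0],"fingers":-1},{"linear":[0.076,0.0305,0.0061],"twist":[0,0,0],"fingers":-1},{"linear":[0.079,0.032,0.0061],"twist":[0,0,0],"fingers":-1},{"linear":[0.079,0.032,0.0061],"twist":[0,0,0],"fingers":-1}]'; python3 st.py 0.5068 0.3195 0.0165 62 20
python3 - <<'E'
from h import *
p,d=viewer.get_image("wrist"); cv2.imwrite("pics/w3.png",p[:,:,::-1])
E
```

```text
time: 16.23
position: [0.5067, 0.3194, 0.0158]
tool_rot: [-1.574, 0.604, 1.106]
ft_force: [0.2, -0.8, -0.1]
grip_width: 1.001
t 16.23 pos [0.5067 0.3194 0.0158] q [-0.27  0.22 -0.46  2.19  0.76  0.38  0.56] F [ 0.2 -0.8 -0.1] g 1.001
tilt 62.010221003107866 head 20.010549750242333 z-az 110.01214153680715 zz -1.4765550494622026e-05
LIN [-0.0006 -0.0005  0.    ] TW [ 0.0111  0.005  -0.0102]
IK (array([-0.2664,  0.2174, -0.4622,  2.1932,  0.7535,  0.3802,  0.5683]), np.float64(3.884267452704415e-06), np.float64(2.891062135548854e-06))
tool axes (cols, world) [[0.441, -0.8297, -0.3422], [0.1606, -0.3022, 0.9396], [-0.883, -0.4693, -0.0]]
```

View pics/w3.png

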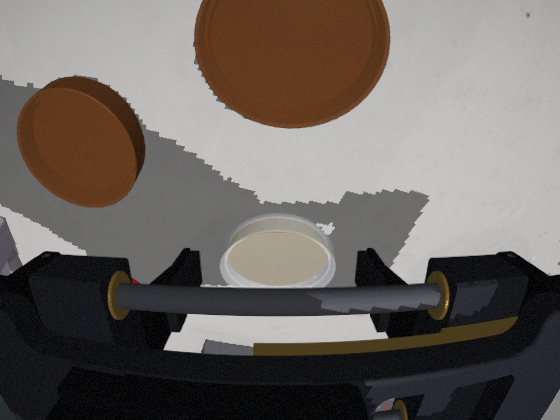

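```bash
python3 -m creep '[{"linear":[0,0,0],"twist":[0,0,0],"fingers":1},{"linear":[0,0,0],"twist":[0,0,0],"fingers":1},{"linear":[0,0,0],"twist":[0,0,0],"fingers":1},{"linear":[0,0,0],"twist":[0,0,0],"fingers":1},{"linear":[0,0,0],"twist":[0,0,0],"fingers":1},{"linear":[0,0,0],"twist":[0,0,0],"fingers":1},{"linear":[0,0,0],"twist":[0,0,0],"fingers":1},{"linear":[0,0,0],"twist":[0,0,0],"fingers":1}]' 10; python3 st.py 0.5068 0.3195 0.14 62 20
```

```text
time: 16.95
position: [0.5057, 0.3197, 0.0151]
tool_rot: [-1.574, 0.604, 1.108]
ft_force: [-0.2, -0.5, 2.3]
grip_width: 0.684
t 16.95 pos [0.5057 0.3197 0.0151] q [-0.27  0.22 -0.46  2.19  0.76  0.38  0.56] F [-0.2 -0.5  2.3] g 0.684
tilt 62.069931376456125 head 20.10996754881033 z-az 110.10683273334087 zz 2.900573639963433e-05
LIN [-0.1099 -0.0594 -0.0006] TW [ 0.0936  0.0516 -0.0699]
IK (array([-0.2477,  0.0018, -0.4532,  2.1034,  0.2945,  0.5938,  1.0114]), np.float64(0.00015748480345256189), np.float64(0.00013774586346790434))
tool axes (cols, world) [[0.4398, -0.8297, -0.3438], [0.161, -0.3037, 0.9391], [-0.8835, -0.4684, 0.0]]
```

```bash
python3 -m creep '[{"linear":[-0.01,-0.0053,0],"twist":[0,0,0],"fingers":1},{"linear":[-0.025,-0.0133,0],"twist":[0,0,0],"fingers":1},{"linear":[-0.045,-0.024,0],"twist":[0,0,0],"fingers":1},{"linear":[-0.065,-0.0345,0],"twist":[0,0,0],"fingers":1},{"linear":[-0.085,-0.045,0],"twist":[0,0,0],"fingers":1},{"linear":[-0.1,-0.053,0],"twist":[0,0,0],"fingers":1},{"linear":[-0.1,-0.053,0],"twist":[0,0,0],"fingers":1}]'; python3 st.py 0.505 0.16 0.125 62 10
python3 - <<'E'
from h import *
p,d=viewer.get_image("wrist"); cv2.imwrite("pics/w4.png",p[:,:,::-1])
E
```

```text
time: 17.53
position: [0.5077, 0.3213, 0.1326]
tool_rot: [-1.574, 0.597, 1.104]
ft_force: [1.3, 1.0, 0.3]
grip_width: 0.69
t 17.53 pos [0.5077 0.3213 0.1326] q [-0.12  0.02 -0.58  2.11  0.33  0.57  0.98] F [1.3 1.  0.3] g 0.69
tilt 61.674112756478145 head 20.25790978294659 z-az 110.11658030804429 zz 0.0013295975038344343
LIN [-0.021   0.0546 -0.1506] TW [8.883  4.8418 0.3182]
IK (array([-0.0493, -0.1512, -0.3631,  2.2708,  0.1199,  0.5402,  1.2357]), np.float64(0.00010178789508496809), np.float64(8.86251028539162e-05))
tool axes (cols, world) [[0.4451, -0.8268, -0.3439], [0.1643, -0.3022, 0.939], [-0.8803, -0.4745, 0.0013]]
```

View pics/w4.png

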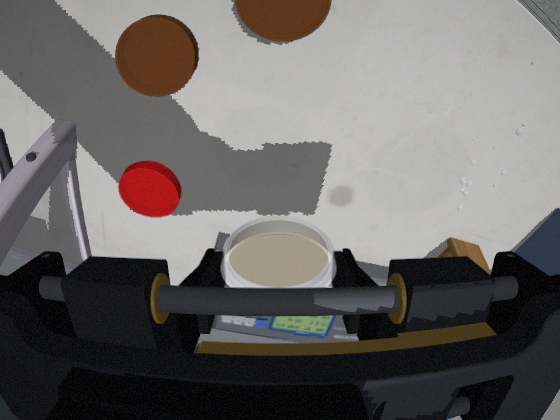

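```bash
for a in "0.48 0.2 0.13 62 5" "0.485 0.09 0.13 62 3" "0.485 0.0145 0.13 62 2.3" "0.515 0.0145 0.10 62 2.3"; do python3 st.py $a |grep -E "LIN|IK"; done
```

```text
LIN [-0.0312  0.0587 -0.1039] TW [13.2948  7.1321  0.1413]
IK (array([-0.0574, -0.1655, -0.5067,  2.2623,  0.2526,  0.603 ,  0.9042]), np.float64(3.5389611517633375e-05), np.float64(1.2856887317281552e-05))
LIN [-0.0468  0.0878 -0.2089] TW [15.0596  8.0733  0.1405]
IK (array([-0.0443, -0.2502, -0.2546,  2.3399,  0.1033,  0.5721,  1.2433]), np.float64(0.0001138395822895854), np.float64(9.385784332747111e-05))
LIN [-0.0591  0.1107 -0.2798] TW [15.6772  8.4027  0.1402]
IK (array([-0.0409, -0.2784, -0.0583,  2.3654,  0.0234,  0.5664,  1.4934]), np.float64(0.00015740805258282811), np.float64(0.0001568731663525032))
LIN [-0.0194  0.1    -0.2901] TW [15.6772  8.4027  0.1402]
IK (array([ 0.0412, -0.1519, -0.1307,  2.3367,  0.0111,  0.4675,  1.5094]), np.float64(0.0001741349730541913), np.float64(0.00018845944908809959))
```

```bash
python3 -m creep '[{"linear":[-0.008,0.015,-0.02],"twist":[3,1.6,0],"fingers":1},{"linear":[-0.016,0.03,-0.045],"twist":[6,3.2,0],"fingers":1},{"linear":[-0.024,0.045,-0.075],"twist":[10,5,0],"fingers":1},{"linear":[-0.0312,0.0587,-0.104],"twist":[13.3,7.1,0.1],"fingers":1},{"linear":[-0.039,0.073,-0.14],"twist":[14.2,7.6,0.1],"fingers":1},{"linear":[-0.045,0.085,-0.175],"twist":[14.8,7.9,0.1],"fingers":1},{"linear":[-0.051,0.096,-0.21],"twist":[15.3,8.2,0.1],"fingers":1},{"linear":[-0.056,0.104,-0.24],"twist":[15.6,8.4,0.1],"fingers":1}]'; for a in "0.485 0.0145 0.13 62 2.3" "0.515 0.0145 0.10 62 2.3"; do python3 st.py $a; done
```

```text
time: 18.25
position: [0.4751, 0.051, 0.1265]
tool_rot: [-1.423, 0.823, 0.877]
ft_force: [0.2, -0.0, -0.6]
grip_width: 0.687
t 18.25 pos [0.4751 0.051  0.1265] q [-0.03 -0.29 -0.18  2.37  0.06  0.57  1.36] F [ 0.2 -0.  -0.6] g 0.687
tilt 62.373431836758016 head 1.981442895479364 z-az 92.30892160975574 zz -0.0029913797780160567
LIN [ 0.0009 -0.009  -0.0369] TW [ 0.0879 -0.1474 -0.3739]
IK (array([-0.0234, -0.2779, -0.0738,  2.3649,  0.0141,  0.566 ,  1.5015]), np.float64(3.406872980727297e-05), np.float64(3.5648145100519614e-05))
tool axes (cols, world) [[0.4634, -0.8852, -0.0403], [0.016, -0.0371, 0.9992], [-0.886, -0.4637, -0.003]]
t 18.25 pos [0.4751 0.051  0.1265] q [-0.03 -0.29 -0.18  2.37  0.06  0.57  1.36] F [ 0.2 -0.  -0.6] g 0.687
tilt 62.373431836758016 head 1.981442895479364 z-az 92.30892160975574 zz -0.0029913797780160567
LIN [ 0.0414 -0.0217 -0.038 ] TW [ 0.0879 -0.1474 -0.3739]
IK (array([-0.0021, -0.1529, -0.09  ,  2.3379,  0.0261,  0.4681,  1.4961]), np.float64(4.1755603473487784e-05), np.float64(3.867322589068889e-05))
tool axes (cols, world) [[0.4634, -0.8852, -0.0403], [0.016, -0.0371, 0.9992], [-0.886, -0.4637, -0.003]]
```

```bash
python3 st.py 0.51 0.0146 0.105 62 2.3 | grep LIN; python3 -m creep '[{"linear":[0.01,-0.004,-0.012],"twist":[0,0,0],"fingers":1},{"linear":[0.02,-0.01,-0.025],"twist":[0,0,-0.2],"fingers":1},{"linear":[0.03,-0.016,-0.037],"twist":[0,-0.1,-0.35],"fingers":1},{"linear":[0.034,-0.02,-0.037],"twist":[0,-0.1,-0.35],"fingers":1},{"linear":[0.034,-0.02,-0.037],"twist":[0,-0.1,-0.35],"fingers":1}]'; python3 st.py 0.6135 0.0146 0.095 62 2.3
```

```text
LIN [ 0.0346 -0.0195 -0.0377] TW [ 0.0879 -0.1474 -0.3739]
time: 18.67
position: [0.5116, 0.0178, 0.1061]
tool_rot: [-1.423, 0.816, 0.874]
ft_force: [0.1, 0.2, 0.1]
grip_width: 0.686
t 18.67 pos [0.5116 0.0178 0.1061] q [-0.01 -0.17 -0.09  2.34  0.03  0.49  1.48] F [0.1 0.2 0.1] g 0.686
tilt 62.03294378361652 head 2.3261818337216082 z-az 92.36724412166511 zz -0.00038053285980393925
LIN [ 0.0575 -0.0846 -0.0074] TW [ 0.0696  0.0123 -0.0329]
IK (array([-0.0103,  0.0719, -0.068 ,  2.1356,  0.0513,  0.4464,  1.4933]), np.float64(3.941310194021289e-05), np.float64(1.1741476611833448e-05))
tool axes (cols, world) [[0.4686, -0.8825, -0.0413], [0.019, -0.0367, 0.9991], [-0.8832, -0.469, -0.0004]]
```

```bash
python3 -m creep '[{"linear":[0.01,-0.015,-0.004],"twist":[0,0,0],"fingers":1},{"linear":[0.02,-0.03,-0.007],"twist":[0,0,0],"fingers":1},{"linear":[0.03,-0.045,-0.0074],"twist":[0,0,0],"fingers":1},{"linear":[0.04,-0.06,-0.0074],"twist":[0,0,0],"fingers":1},{"linear":[0.05,-0.074,-0.0074],"twist":[0,0,0],"fingers":1},{"linear":[0.0575,-0.0846,-0.0074],"twist":[0,0,0],"fingers":1},{"linear":[0.0575,-0.0846,-0.0074],"twist":[0,0,0],"fingers":1},{"linear":[0.0575,-0.0846,-0.0074],"twist":[0,0,0],"fingers":1}]'; python3 st.py 0.6135 0.0146 0.095 62 2.3
cat > cmp.py <<'E'
from h import *
import sys
for n in("scene","top","wrist"):
    p,d=viewer.get_image(n); cv2.imwrite(f"pics/{n}_c{sys.argv[1]}.png",p[:,:,::-1]); np.save(f"pics/{n}_c{sys.argv[1]}.npy",d)
p=cv2.imread(f"pics/scene_c{sys.argv[1]}.png");q=cv2.imread(f"pics/top_c{sys.argv[1]}.png")
a=cv2.resize(p[170:270,220:320],(400,400),interpolation=cv2.INTER_CUBIC);b=cv2.resize(q[170:250,230:310],(400,400),interpolation=cv2.INTER_CUBIC)
cv2.imwrite(f"pics/cmp{sys.argv[1]}.png",np.hstack([a,b]))
E
python3 cmp.py 1
```

```text
time: 19.33
position: [0.6134, 0.0163, 0.0965]
tool_rot: [-1.425, 0.813, 0.875]
ft_force: [-0.4, 0.1, -0.3]
grip_width: 0.69
t 19.33 pos [0.6134 0.0163 0.0965] q [-0.01  0.07 -0.07  2.14  0.05  0.45  1.49] F [-0.4  0.1 -0.3] g 0.69
tilt 61.94405821891552 head 2.4880625587441623 z-az 92.52335942992552 zz -0.00032832969764462483
LIN [ 0.0014  0.0007 -0.0017] TW [0.206  0.0884 0.056 ]
IK (array([-0.0124,  0.0718, -0.0658,  2.1357,  0.0509,  0.4463,  1.4936]), np.float64(3.7886931049409845e-07), np.float64(1.4476859380162793e-07))
tool axes (cols, world) [[0.4699, -0.8816, -0.044], [0.0204, -0.039, 0.999], [-0.8825, -0.4703, -0.0003]]
```

View pics/cmp1.png

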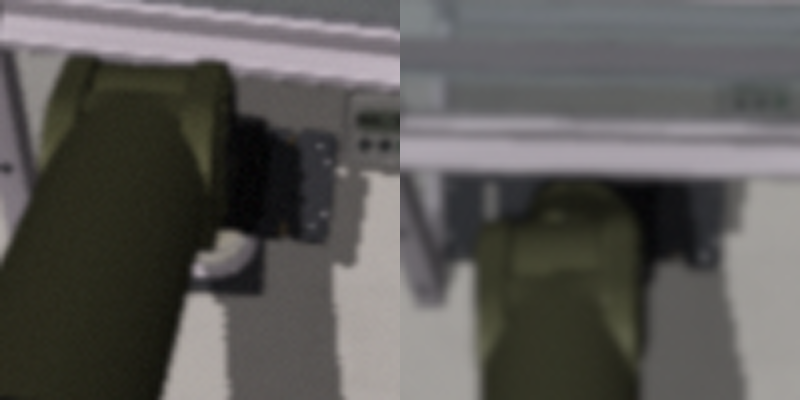

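View pics/wrist_c1.png

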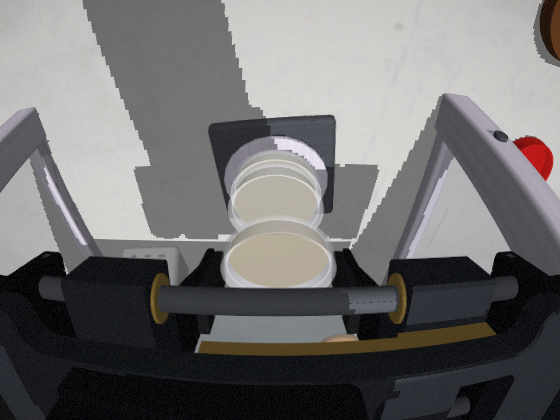

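```bash
cat > wst.py <<'E'
from h import *
import sys
from scipy.optimize import least_squares
np.set_printoptions(precision=4,suppress=True)
c=viewer.camera_params("wrist"); p,d=viewer.get_image("wrist"); K,T=np.array(c["K"]),np.array(c["cam_to_world"])
v,u=np.mgrid[:420,:560]; x=(u-K[0,2])/K[0,0]; y=(v-K[1,2])/K[1,1]; r=np.hypot(x,y)+1e-9
D=np.stack([np.sin(r)*x/r,np.sin(r)*y/r,np.cos(r)],-1); P=D/D[...,2:]*d[...,None]@T[:3,:3].T+T[:3,3]
np.save("pics/wP.npy",P); cv2.imwrite("pics/w_last.png",p[:,:,::-1])
m=(d>0)&(u>190)&(u<360)&(v>100)&(v<290)&(P[...,0]>.55)&(P[...,0]<.68)&(abs(P[...,1]-.014)<.06)
h,e=np.histogram(P[m][:,2],bins=np.arange(-.005,.13,.002)); print([(round(a,3),int(b)) for a,b in zip(e,h) if b>60])
def fit(q,nm):
    # boundary: outer points per angle about rough centre
    c0=np.array([q[:,0].mean(),q[:,1].mean()])
    f=lambda s:np.hypot(q[:,0]-s[0],q[:,1]-s[1])
    print(nm,"n",len(q),"x",q[:,0].min(),q[:,0].max(),"y",q[:,1].min(),q[:,1].max(),"ymid",(q[:,1].min()+q[:,1].max())/2,"z",np.median(q[:,2]))
s=[float(a) for a in sys.argv[1:]]
for i in range(0,len(s),2):
    q=P[m&(P[...,2]>s[i])&(P[...,2]<s[i+1])]; 
    # robust trim
    lo,hi=np.percentile(q,.5,axis=0),np.percentile(q,99.5,axis=0); q=q[((q>=lo-.001)&(q<=hi+.001)).all(1)]
    fit(q,(s[i],s[i+1]))
    # near-edge circle: min x per y bin
    B=[]
    for yy in np.arange(q[:,1].min()+.001,q[:,1].max()-.001,.002):
        k=q[abs(q[:,1]-yy)<.001]
        if len(k)>3: B.append([k[:,0].min(),yy])
    B=np.array(B); rr=least_squares(lambda t:np.hypot(B[:,0]-t[0],B[:,1]-t[1])-t[2],[q[:,0].min()+.03,q[:,1].mean(),.03],loss="soft_l1",f_scale=.001); print("   circ free",rr.x)
    rr=least_squares(lambda t:np.hypot(B[:,0]-t[0],B[:,1]-t[1])-.030,[q[:,0].min()+.03,q[:,1].mean()],loss="soft_l1",f_scale=.001); print("   circ r30",rr.x)
E
python3 wst.py
```

```text
[(np.float64(-0.003), 357), (np.float64(-0.001), 6883), (np.float64(0.001), 374), (np.float64(0.003), 154), (np.float64(0.005), 219), (np.float64(0.007), 619), (np.float64(0.009), 3112), (np.float64(0.011), 140), (np.float64(0.015), 92), (np.float64(0.017), 692), (np.float64(0.019), 1027), (np.float64(0.023), 110), (np.float64(0.025), 128), (np.float64(0.027), 147), (np.float64(0.029), 141), (np.float64(0.031), 175), (np.float64(0.033), 393), (np.float64(0.037), 80), (np.float64(0.039), 165), (np.float64(0.041), 173), (np.float64(0.043), 185), (np.float64(0.045), 186), (np.float64(0.047), 1143), (np.float64(0.049), 2673), (np.float64(0.081), 130), (np.float64(0.083), 101), (np.float64(0.085), 232), (np.float64(0.087), 373), (np.float64(0.089), 393), (np.float64(0.091), 414), (np.float64(0.093), 429), (np.float64(0.095), 3837), (np.float64(0.097), 1832), (np.float64(0.099), 125), (np.float64(0.101), 131), (np.float64(0.103), 134), (np.float64(0.105), 151), (np.float64(0.107), 147), (np.float64(0.109), 131), (np.float64(0.111), 97), (np.float64(0.113), 83), (np.float64(0.115), 87), (np.float64(0.117), 81)]
```

```bash
python3 wst.py .0475 .052 .0945 .0985 .0175 .0215 .0085 .0115
```

```text
[(np.float64(-0.003), 354), (np.float64(-0.001), 6758), (np.float64(0.001), 401), (np.float64(0.003), 147), (np.float64(0.005), 213), (np.float64(0.007), 644), (np.float64(0.009), 3133), (np.float64(0.011), 124), (np.float64(0.015), 79), (np.float64(0.017), 703), (np.float64(0.019), 1024), (np.float64(0.023), 113), (np.float64(0.025), 136), (np.float64(0.027), 129), (np.float64(0.029), 148), (np.float64(0.031), 178), (np.float64(0.033), 371), (np.float64(0.037), 77), (np.float64(0.039), 168), (np.float64(0.041), 177), (np.float64(0.043), 182), (np.float64(0.045), 190), (np.float64(0.047), 1142), (np.float64(0.049), 2707), (np.float64(0.081), 107), (np.float64(0.083), 110), (np.float64(0.085), 206), (np.float64(0.087), 376), (np.float64(0.089), 384), (np.float64(0.091), 419), (np.float64(0.093), 404), (np.float64(0.095), 2640), (np.float64(0.097), 3091), (np.float64(0.099), 118), (np.float64(0.101), 133), (np.float64(0.103), 131), (np.float64(0.105), 138), (np.float64(0.107), 165), (np.float64(0.109), 126), (np.float64(0.111), 107), (np.float64(0.113), 82), (np.float64(0.115), 89), (n
[... 201 characters left out ...]
14  0.0304]
   circ r30 [0.6132 0.014 ]
(0.0945, 0.0985) n 5744 x 0.5803238092330902 0.6257779215278931 y -0.020435047159354403 0.05073089343016174 ymid 0.015147923135403668 z 0.09703247788277844
   circ free [0.6139 0.0155 0.033 ]
   circ r30 [0.6104 0.0153]
(0.0175, 0.0215) n 1679 x 0.5772565548912237 0.6237688314311691 y -0.021446706056047357 0.04972370403962278 ymid 0.01413849899178771 z 0.019171141796307994
   circ free [0.6141 0.0141 0.0366]
   circ r30 [0.6066 0.014 ]
(0.0085, 0.0115) n 3515 x 0.5678236966416079 0.6475880668865218 y -0.031172238535017355 0.05876437840229608 ymid 0.013796069933639361 z 0.009912682409663559
   circ free [1.4701 0.1091 0.9035]
   circ r30 [0.5962 0.0164]
```

```bash
python3 - <<'E'
from h import *
P=np.load("pics/wP.npy")
for lo,hi,cx,cy in((.094,.1,.611,.0155),(.047,.052,.6134,.014)):
    m=(P[...,2]>lo)&(P[...,2]<hi)&(np.hypot(P[...,0]-cx,P[...,1]-cy)<.029); q=P[m]
    A=np.c_[q[:,:2]-[cx,cy],np.ones(len(q))]; s=np.linalg.lstsq(A,q[:,2],rcond=None)[0]; print(len(q),np.degrees(s[:2]),s[2])
    m=(P[...,2]>lo)&(P[...,2]<hi)&(abs(P[...,1]-cy)<.004)&(P[...,0]>.56)&(P[...,0]<.63); print(" near x",np.percentile(P[m][:,0],[0.5,1,2]))
    for dy in(-.02,-.015,.015,.02):
        m=(P[...,2]>lo)&(P[...,2]<hi)&(abs(P[...,1]-cy-dy)<.001)&(P[...,0]>.56)&(P[...,0]<.63); print("  ",dy,P[m][:,0].min()+np.sqrt(.03**2-dy**2))
E
python3 st.py 0.6160 0.0150 0.080 62 2.3
```

```text
4934 [ 0.25132171 -0.04645949] 0.09708834578296792
 near x [0.58065346 0.58098089 0.58112541]
   -0.02 0.6096098605599549
   -0.015 0.6105746628976735
   0.015 0.6109427761199255
   0.02 0.610512745068136
3474 [ 0.20484635 -0.03365807] 0.04934228905700763
 near x [0.58334738 0.58348407 0.58365963]
   -0.02 0.6127964647691478
   -0.015 0.6131915900423897
   0.015 0.6129818853498202
   0.02 0.6132455079372663
t 19.58 pos [0.6134 0.0152 0.0975] q [-0.01  0.07 -0.07  2.14  0.05  0.45  1.5 ] F [ 0.5  0.4 -0.8] g 0.684
tilt 61.83603913442126 head 2.389556840281119 z-az 92.45295709062354 zz -0.00059242716359309
LIN [ 0.0166  0.006  -0.0003] TW [0.1509 0.0421 0.164 ]
IK (array([-0.0157,  0.0999, -0.0635,  2.1417,  0.0593,  0.4125,  1.4852]), np.float64(6.709722233871889e-06), np.float64(4.711951788669156e-06))
tool axes (cols, world) [[0.4716, -0.8808, -0.0428], [0.0197, -0.038, 0.9991], [-0.8816, -0.472, -0.0006]]
```

```bash
python3 -m creep '[{"linear":[0.004,-0.0005,-0.001],"twist":[0,0,0],"fingers":1},{"linear":[0.009,0.002,-0.0013],"twist":[0,0,0],"fingers":1},{"linear":[0.014,0.0047,-0.0013],"twist":[0,0,0],"fingers":1},{"linear":[0.019,0.0074,-0.0013],"twist":[0,0,0],"fingers":1},{"linear":[0.0225,0.0093,-0.0013],"twist":[0,0,0],"fingers":1},{"linear":[0.0241,0.0101,-0.0013],"twist":[0,0,0],"fingers":1},{"linear":[0.0241,0.0101,-0.0013],"twist":[0,0,0],"fingers":1},{"linear":[0.0241,0.0101,-0.0013],"twist":[0,0,0],"fingers":1}]'; python3 st.py; python3 wst.py .0475 .052 .0685 .074 | tail -6
```

```text
time: 20.25
position: [0.6167, 0.0138, 0.0712]
tool_rot: [-1.425, 0.813, 0.872]
ft_force: [0.5, -0.0, -0.1]
grip_width: 0.685
t 20.25 pos [0.6167 0.0138 0.0712] q [-0.01  0.11 -0.06  2.15  0.06  0.39  1.49] F [ 0.5 -0.  -0.1] g 0.685
tilt 61.83406935091329 head 2.38343571861504 z-az 92.43779658921589 zz -0.000508003048234118
(0.0475, 0.052) n 1809 x 0.5826597403995831 0.6128447448805447 y -0.015684028232152935 0.04383472469858135 ymid 0.014075348233214208 z 0.04922614864432298
   circ free [0.6137 0.014  0.0306]
   circ r30 [0.613 0.014]
(0.0685, 0.074) n 5837 x 0.5837838379722409 0.6292676904204348 y -0.02325655857327047 0.049733709737112476 ymid 0.013238575581921003 z 0.07099785167914954
   circ free [0.6183 0.0138 0.0338]
   circ r30 [0.6139 0.0137]
```

View pics/w_last.png

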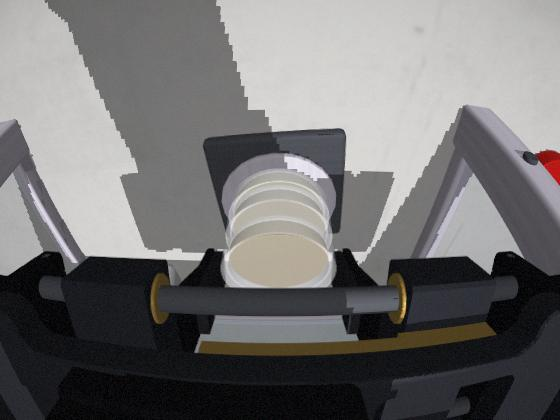

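```bash
python3 -m creep '[{"linear":[0.0009,0.0008,0],"twist":[0,0,0],"fingers":1},{"linear":[0.0018,0.0013,0],"twist":[0,0,0],"fingers":1},{"linear":[0.0026,0.0018,0],"twist":[0,0,0],"fingers":1},{"linear":[0.0035,0.0023,0],"twist":[0,0,0],"fingers":1},{"linear":[0.0042,0.0027,0],"twist":[0,0,0],"fingers":1},{"linear":[0.0042,0.0027,0],"twist":[0,0,0],"fingers":1}]'; python3 -m creep '[{"linear":[0.0005,0.0003,0],"twist":[0,0,0],"fingers":1},{"linear":[0.0009,0.0005,0],"twist":[0,0,0],"fingers":1},{"linear":[0.0009,0.0005,0],"twist":[0,0,0],"fingers":1}]'
```

```text
time: 20.8
position: [0.6162, 0.0138, 0.0662]
tool_rot: [-1.425, 0.813, 0.872]
ft_force: [0.0, 0.3, -0.2]
grip_width: 0.688
time: 21.05
position: [0.6163, 0.0138, 0.0653]
tool_rot: [-1.425, 0.813, 0.872]
ft_force: [-0.0, 0.0, 0.7]
grip_width: 0.684
```

```bash
python3 -m creep '[{"linear":[0.0004,0.0002,0],"twist":[0,0,0],"fingers":1},{"linear":[0.0004,0.0002,0],"twist":[0,0,0],"fingers":1},{"linear":[0.0004,0.0002,0],"twist":[0,0,0],"fingers":1}]'; python3 -m creep '[{"linear":[0.0004,0.0002,0],"twist":[0,0,0],"fingers":1},{"linear":[0.0004,0.0002,0],"twist":[0,0,0],"fingers":1},{"linear":[0.0004,0.0002,0],"twist":[0,0,0],"fingers":1}]'
```

```text
time: 21.3
position: [0.6163, 0.0138, 0.065]
tool_rot: [-1.425, 0.813, 0.872]
ft_force: [0.2, 0.5, -0.2]
grip_width: 0.687
time: 21.55
position: [0.6164, 0.0138, 0.0645]
tool_rot: [-1.425, 0.813, 0.872]
ft_force: [-1.0, -0.0, -0.7]
grip_width: 0.689
```

```bash
for i in 1; do python3 -m creep '[{"linear":[0.0004,0.0002,0],"twist":[0,0,0],"fingers":1},{"linear":[0.0004,0.0002,0],"twist":[0,0,0],"fingers":1},{"linear":[0.0004,0.0002,0],"twist":[0,0,0],"fingers":1}]'; done; python3 wst.py .0470 .052 .0615 .0685 | tail -6
```

```text
time: 21.8
position: [0.6166, 0.0138, 0.0644]
tool_rot: [-1.425, 0.812, 0.872]
ft_force: [-1.8, -0.2, 1.6]
grip_width: 0.688
(0.047, 0.052) n 1175 x 0.5826045020059677 0.6147277927597739 y -0.02349686054375573 0.05159234711072391 ymid 0.014047743283484092 z 0.04915454761264906
   circ free [0.616  0.014  0.0326]
   circ r30 [0.6129 0.0141]
(0.0615, 0.0685) n 5947 x 0.5838867045750835 0.6292107829964799 y -0.023783514817052098 0.05058065071781086 ymid 0.01339856795037938 z 0.0642213233814954
   circ free [0.619  0.0139 0.0345]
   circ r30 [0.6139 0.0137]
```

```bash
python3 -m creep '[{"linear":[0.0004,0.0002,0],"twist":[0,0,0],"fingers":1},{"linear":[0.0004,0.0002,0],"twist":[0,0,0],"fingers":1},{"linear":[0.0004,0.0002,0],"twist":[0,0,0],"fingers":1}]'
```

```text
time: 22.1
position: [0.6168, 0.0138, 0.0644]
tool_rot: [-1.426, 0.812, 0.871]
ft_force: [-2.9, -0.3, 5.2]
grip_width: 0.686
```

```bash
python3 -m creep '[{"linear":[-0.0004,-0.0002,0],"twist":[0,0,0],"fingers":1},{"linear":[-0.0004,-0.0002,0],"twist":[0,0,0],"fingers":1}]'; python3 -m creep '[{"linear":[0,0,0],"twist":[0,0,0],"fingers":-0.45},{"linear":[0,0,0],"twist":[0,0,0],"fingers":-0.6},{"linear":[0,0,0],"twist":[0,0,0],"fingers":-0.8},{"linear":[0,0,0],"twist":[0,0,0],"fingers":-1},{"linear":[0,0,0],"twist":[0,0,0],"fingers":-1},{"linear":[0,0,0],"twist":[0,0,0],"fingers":-1},{"linear":[0,0,0],"twist":[0,0,0],"fingers":-1}]'; python3 wst.py .0470 .052 .0615 .0685 | tail -6; python3 st.py
```

```text
time: 22.27
position: [0.6166, 0.0138, 0.0644]
tool_rot: [-1.425, 0.812, 0.872]
ft_force: [-0.7, -0.2, 2.7]
grip_width: 0.686
time: 22.85
position: [0.6163, 0.0138, 0.064]
tool_rot: [-1.425, 0.813, 0.872]
ft_force: [-0.4, 0.5, -0.5]
grip_width: 0.986
(0.047, 0.052) n 1155 x 0.5830344010444934 0.6155721578334604 y -0.03168038204365252 0.05789385973839667 ymid 0.013106738847372075 z 0.049196673907191776
   circ free [0.6146 0.0139 0.0314]
   circ r30 [0.6129 0.0139]
(0.0615, 0.0685) n 5640 x 0.5837293824893716 0.6285117073460851 y -0.030399862909034465 0.0577067724635296 ymid 0.013653454777247567 z 0.06419067882591183
   circ free [0.6165 0.0138 0.0323]
   circ r30 [0.6139 0.0137]
t 22.9 pos [0.6163 0.0138 0.064 ] q [-0.02  0.13 -0.06  2.15  0.06  0.37  1.48] F [-0.  -0.7 -0.4] g 0.991
tilt 61.82737591596186 head 2.379038811988565 z-az 92.43870976407112 zz -0.0005577823520346858
```

View pics/w_last.png

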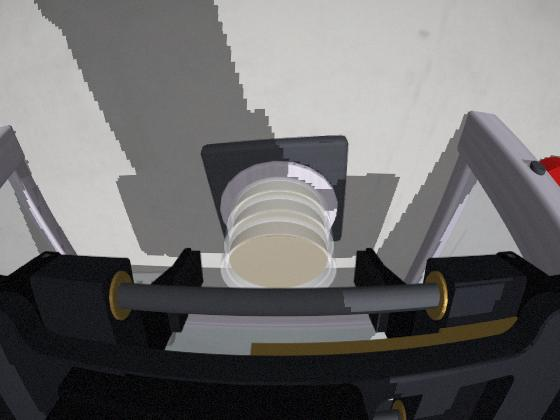

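```bash
python3 -m creep '[{"linear":[-0.008,0,0],"twist":[0,0,0],"fingers":-1},{"linear":[-0.02,0,0],"twist":[0,0,0],"fingers":-1},{"linear":[-0.04,0,0],"twist":[0,0,0],"fingers":-1},{"linear":[-0.05,0.02,0],"twist":[0,0,0],"fingers":-1},{"linear":[-0.063,0.045,0],"twist":[0,0,0],"fingers":-1},{"linear":[-0.076,0.07,0],"twist":[0,0,0],"fingers":-1},{"linear":[-0.089,0.095,0],"twist":[0,0,0],"fingers":-1},{"linear":[-0.089,0.095,0],"twist":[0,0,0],"fingers":-1}]'; python3 st.py 0.485 0.20 0.13 62 2.3; python3 wst.py .0470 .052 .0615 .0685 | tail -6
```

```text
time: 23.57
position: [0.4852, 0.0079, 0.0958]
tool_rot: [-1.424, 0.817, 0.875]
ft_force: [0.3, -0.7, -0.2]
grip_width: 0.998
t 23.57 pos [0.4852 0.0079 0.0958] q [-0.01 -0.22 -0.07  2.4   0.01  0.47  1.52] F [ 0.3 -0.7 -0.2] g 0.998
tilt 62.091952449524406 head 2.3048220448895473 z-az 92.41458088430913 zz -0.0010146295005393213
LIN [-0.0267 -0.0231  0.1919] TW [ 0.1285  0.0024 -0.0919]
IK (array([-0.1178, -0.1428, -0.4654,  2.2477,  0.3205,  0.6239,  0.7949]), np.float64(0.0002013901600877329), np.float64(0.0001782597660689901))
tool axes (cols, world) [[0.4677, -0.8829, -0.0421], [0.0188, -0.0377, 0.9991], [-0.8837, -0.4681, -0.001]]
[(np.float64(-0.001), 3500), (np.float64(0.001), 253), (np.float64(0.003), 143), (np.float64(0.005), 169), (np.float64(0.007), 241), (np.float64(0.009), 1382), (np.float64(0.015), 81), (np.float64(0.017), 257), (np.float64(0.019), 485), (np.float64(0.023), 89), (np.float64(0.025), 105), (np.float64(0.027), 107), (np.float64(0.029), 100), (np.float64(0.031), 96), (np.float64(0.033), 129)]Traceback (most recent call last):
  File "wst.py", line 20, in <module>
    lo,hi=np.percentile(q,.5,axis=0),np.percentile(q,99.5,axis=0); q=q[((q>=lo-.001)&(q<=hi+.001)).all(1)]
          ~~~~~~~~~~~~~^^^^^^^^^^^^^
    return _quantile_unchecked(
        a, q, axis, out, overwrite_input, method, keepdims, weights)
    return _ureduce(a,
                    func=_quantile_ureduce_func,
    ...<5 lines>...
                    overwrite_input=overwrite_input,
                    method=method)
    r = func(a, **kwargs)
    result = _quantile(arr,
                       quantiles=q,
    ...<2 lines>...
                       out=out,
                       weights=wgt)
    slices_having_nans = np.isnan(arr[-1, ...])
                                  ~~~^^^^^^^^^
IndexError: index -1 is out of bounds for axis 0 with size 0
```

Move aside to the left so the fixed cameras see everything.

```bash
python3 -m creep '[{"linear":[-0.01,0.005,0.025],"twist":[0,0,0],"fingers":-1},{"linear":[-0.018,0.005,0.055],"twist":[0,0,0],"fingers":-1},{"linear":[-0.027,-0.005,0.09],"twist":[0,0,0],"fingers":-1},{"linear":[-0.035,-0.01,0.125],"twist":[0,0,0],"fingers":-1},{"linear":[-0.045,-0.02,0.16],"twist":[0,0,0],"fingers":-1},{"linear":[-0.055,-0.025,0.19],"twist":[0,0,0],"fingers":-1},{"linear":[-0.065,-0.03,0.22],"twist":[0,0,0],"fingers":-1},{"linear":[-0.065,-0.03,0.22],"twist":[0,0,0],"fingers":-1}]'; python3 st.py; python3 rt.py; python3 cmp.py 3
python3 - <<'E'
from h import *
for n in("scene","top"):
    d=np.load(f"pics/{n}_c3.npy"); C=cloud(viewer.camera_params(n),d)
    q=C[(d>0)&(np.hypot(C[...,0]-.611,C[...,1]-.013)<.045)&(C[...,2]>.035)&(C[...,2]<.09)]
    t=q[q[:,2]>np.percentile(q[:,2],90)-.006]; (cx,cy),r=cv2.minEnclosingCircle(t[:,:2].astype(np.float32)); print(n,len(t),np.median(t[:,2]),t.mean(0),cx,cy,r)
    A=np.c_[t[:,:2]-t[:,:2].mean(0),np.ones(len(t))]; print(" tilt",np.degrees(np.linalg.lstsq(A,t[:,2],rcond=None)[0][:2]))
p=cv2.imread("pics/scene_c3.png"); cv2.imwrite("pics/fin.png",cv2.resize(p[90:290,130:400],None,fx=2.9,fy=2.9,interpolation=cv2.INTER_CUBIC))
E
```

```text
time: 24.28
position: [0.4787, 0.2373, 0.1739]
tool_rot: [-1.427, 0.797, 0.876]
ft_force: [0.3, 0.3, 1.5]
grip_width: 1.0
t 24.28 pos [0.4787 0.2373 0.1739] q [-0.04 -0.18 -0.6   2.17  0.26  0.71  0.81] F [0.3 0.3 1.5] g 1.0
tilt 61.38786753630499 head 3.5968136820972894 z-az 92.9921845916382 zz 0.005756253041749759
scene railtop z 432 0.35923815658288566 145 0.3594897419027111 133 0.3588817922396087
top railtop z 291 0.3581686862804814 94 0.35796378712096855 95 0.3578407360167055
scene 270 0.06436611779608736 [0.61145053 0.01285249 0.06455002] 0.6132043600082397 0.01229153759777546 0.0316937081515789
 tilt [-0.48766086 -0.39259459]
top 148 0.0648345592135694 [0.60869598 0.01196128 0.06500961] 0.6098787784576416 0.011169145815074444 0.03030499257147312
 tilt [ 1.28427608 -1.0516394 ]
```

View pics/fin.png

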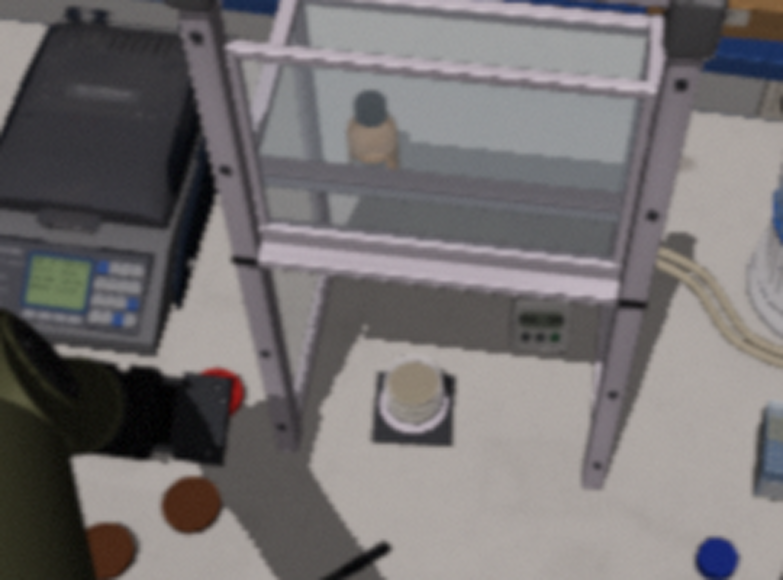

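Run:
```python
from h import *
np.set_printoptions(precision=4,suppress=True)
psi=0.0405; hx=np.array([np.cos(psi),np.sin(psi),0]); hy=np.array([-np.sin(psi),np.cos(psi),0]); rm=np.array([.5358,-.025,0])
for n in("scene","top"):
    d=np.load(f"pics/{n}_c3.npy"); C=cloud(viewer.camera_params(n),d); H=np.stack([(C-rm)@hx+0,(C-rm)@hy,C[...,2]],-1)
    q=H[(d>0)&(abs(abs(H[...,1])-.158)<.012)&(abs(H[...,0]-.024)<.02)&(H[...,2]>.64)&(H[...,2]<.69)]
    h,e=np.histogram(q[:,2],bins=np.arange(.64,.69,.002)); print(n,"caps",[(round(a,3),int(b)) for a,b in zip(e,h) if b])
    t=q[q[:,2]>.66]; print(" cap top median",np.median(t[:,2]))
    q=H[(d>0)&(abs(H[...,1])<.13)&(H[...,0]>-.01)&(H[...,0]<.06)&(H[...,2]>.54)&(H[...,2]<.69)]
    h,e=np.histogram(q[:,2],bins=np.arange(.54,.69,.003)); print("  upper bars",[(round(a,3),int(b)) for a,b in zip(e,h) if b>15])
```

```text
scene caps [(np.float64(0.64), 5), (np.float64(0.642), 5), (np.float64(0.644), 3), (np.float64(0.646), 1), (np.float64(0.648), 9), (np.float64(0.65), 6), (np.float64(0.652), 3), (np.float64(0.654), 6), (np.float64(0.656), 4), (np.float64(0.658), 3), (np.float64(0.66), 3), (np.float64(0.662), 3), (np.float64(0.664), 9), (np.float64(0.666), 25), (np.float64(0.668), 208), (np.float64(0.67), 203), (np.float64(0.672), 14)]
 cap top median 0.6698992962552771
  upper bars [(np.float64(0.54), 128), (np.float64(0.543), 139), (np.float64(0.546), 135), (np.float64(0.549), 146), (np.float64(0.552), 137), (np.float64(0.555), 140), (np.float64(0.558), 139), (np.float64(0.561), 104), (np.float64(0.564), 84), (np.float64(0.567), 150), (np.float64(0.57), 211), (np.float64(0.573), 416), (np.float64(0.576), 26), (np.float64(0.648), 20), (np.float64(0.651), 149), (np.float64(0.654), 182), (np.float64(0.657), 191), (np.float64(0.66), 207), (np.float64(0.663), 672), (np.float64(0.666), 622)]
top caps [(np.float64(0.65), 1), (np.float64(0.652), 1), (np.float64(0.656), 3), (np.float64(0.664), 11), (np.float64(0.666), 68), (np.float64(0.668), 151), (np.float64(0.67), 91), (np.float64(0.672), 12)]
 cap top median 0.6690848074918715
  upper bars [(np.float64(0.54), 49), (np.float64(0.543), 45), (np.float64(0.546), 44), (np.float64(0.549), 41), (np.float64(0.552), 51), (np.float64(0.555), 50), (np.float64(0.558), 30), (np.float64(0.564), 28), (np.float64(0.567), 59), (np.float64(0.57), 187), (np.float64(0.573), 181), (np.float64(0.576), 22), (np.float64(0.651), 47), (np.float64(0.654), 63), (np.float64(0.657), 59), (np.float64(0.66), 144), (np.float64(0.663), 542), (np.float64(0.666), 269)]
```

```bash
for a in "0.50 0.1 0.25 67 2.3" "0.505 -0.025 0.30 67 2.3" "0.505 -0.025 0.34 68 2.3" "0.51 -0.025 0.385 70 2.3" "0.531 -0.025 0.385 67 2.3" "0.531 -0.025 0.365 67 2.3" "0.53 -0.025 0.385 70 2.3"; do echo $a; python3 st.py $a |grep -E "LIN|IK"; done
```

```text
0.50 0.1 0.25 67 2.3
LIN [-0.0636 -0.054  -0.1275] TW [ 0.043  -0.0411  5.1058]
IK (array([-0.0079, -0.2726, -0.264 ,  2.0739,  0.0264,  0.9404,  1.3231]), np.float64(9.424080449453233e-05), np.float64(8.464509707225044e-05))
0.505 -0.025 0.30 67 2.3
LIN [-0.1076 -0.0775 -0.2527] TW [ 0.043  -0.0411  5.1058]
IK (array([ 0.1885, -0.3   , -0.1392,  1.9986, -0.0872,  1.0475,  1.687 ]), np.float64(0.8141599022976134), np.float64(0.36083269396122714))
0.505 -0.025 0.34 68 2.3
LIN [-0.1429 -0.0963 -0.2527] TW [ 0.0426 -0.0415  6.1058]
IK (array([ 0.1862, -0.3   , -0.1352,  1.9167, -0.0807,  1.1423,  1.6797]), np.float64(0.24024831871960486), np.float64(0.11174764499952909))
0.51 -0.025 0.385 70 2.3
LIN [-0.1803 -0.1219 -0.253 ] TW [ 0.0419 -0.0423  8.1058]
IK (array([ 0.0801, -0.2668, -0.0549,  1.7976, -0.0384,  1.2621,  1.6408]), np.float64(0.00013456736479043933), np.float64(0.00011117717268485911))
0.531 -0.025 0.385 67 2.3
LIN [-0.1704 -0.1404 -0.2538] TW [ 0.043  -0.0411  5.1058]
IK (array([ 0.0806, -0.2592, -0.0546,  1.8052, -0.0424,  1.1948,  1.6435]), np.float64(0.00013434450480358449), np.float64(0.00011546545486304174))
0.531 -0.025 0.365 67 2.3
LIN [-0.1527 -0.131  -0.2538] TW [ 0.043  -0.0411  5.1058]
IK (array([ 0.0803, -0.2595, -0.0549,  1.8444, -0.0429,  1.1559,  1.6447]), np.float64(0.00013285415221001948), np.float64(0.00011693857371682171))
0.53 -0.025 0.385 70 2.3
LIN [-0.1709 -0.1395 -0.2538] TW [ 0.0419 -0.0423  8.1058]
IK (array([ 0.1135, -0.2225, -0.0848,  1.7629, -0.044 ,  1.2523,  1.6449]), np.float64(0.00013476208820742218), np.float64(0.00011260278206965043))
```

```bash
for a in "0.49 0.2 0.385 70 2.3" "0.505 0.0 0.385 70 2.3" ; do echo $a; python3 st.py $a |grep -E "LIN|IK"; done
```

```text
0.49 0.2 0.385 70 2.3
LIN [-0.1856 -0.1124 -0.0273] TW [ 0.0419 -0.0423  8.1058]
IK (array([-0.0279, -0.214 , -0.4278,  1.7395,  0.0544,  1.2778,  1.1423]), np.float64(8.99805269488853e-05), np.float64(6.162157230475789e-05))
0.505 0.0 0.385 70 2.3
LIN [-0.1822 -0.1184 -0.2278] TW [ 0.0419 -0.0423  8.1058]
IK (array([ 0.0568, -0.2794, -0.0863,  1.8068, -0.0285,  1.2642,  1.5844]), np.float64(0.00012804292425830455), np.float64(0.00010417298713648774))
```

```bash
python3 -m creep '[{"linear":[-0.031,-0.0187,-0.004],"twist":[0,0,1.3],"fingers":0},{"linear":[-0.062,-0.0375,-0.009],"twist":[0,0,2.6],"fingers":1},{"linear":[-0.093,-0.056,-0.013],"twist":[0,0,4],"fingers":1},{"linear":[-0.124,-0.075,-0.018],"twist":[0,0,5.3],"fingers":1},{"linear":[-0.155,-0.094,-0.023],"twist":[0,0,6.7],"fingers":1},{"linear":[-0.1856,-0.1124,-0.0273],"twist":[0,0,8],"fingers":1},{"linear":[-0.1856,-0.1124,-0.0273],"twist":[0,0,8],"fingers":1}]';  python3 st.py 0.505 -0.025 0.385 70 2.3
```

```text
time: 25.12
position: [0.4937, 0.1998, 0.3941]
tool_rot: [-1.379, 0.913, 0.968]
ft_force: [0.7, -0.0, 0.4]
grip_width: 0.556
t 25.12 pos [0.4937 0.1998 0.3941] q [-0.04 -0.22 -0.41  1.73  0.06  1.28  1.14] F [ 0.7 -0.   0.4] g 0.556
tilt 69.1865862747018 head 2.6885514885842023 z-az 92.18283409650226 zz 0.0033551499130767826
LIN [ 0.0087  0.0004 -0.2251] TW [-0.1768  0.1393  0.8128]
IK (array([ 0.0759, -0.2778, -0.051 ,  1.806 , -0.0378,  1.2648,  1.6404]), np.float64(7.207394926720422e-05), np.float64(5.9180058803255416e-05))
tool axes (cols, world) [[0.3549, -0.9341, -0.0381], [0.0167, -0.0344, 0.9993], [-0.9347, -0.3553, 0.0034]]
```

```bash
python3 -m creep '[{"linear":[0.001,0,-0.035],"twist":[0,0,0.1],"fingers":1},{"linear":[0.002,0,-0.07],"twist":[0,0,0.2],"fingers":1},{"linear":[0.003,0,-0.105],"twist":[0,0,0.3],"fingers":1},{"linear":[0.004,0,-0.14],"twist":[0,0,0.4],"fingers":1},{"linear":[0.005,0,-0.175],"twist":[0,0,0.5],"fingers":1},{"linear":[0.006,0,-0.205],"twist":[0,0,0.6],"fingers":1},{"linear":[0.006,0,-0.225],"twist":[0,0,0.6],"fingers":1},{"linear":[0.006,0,-0.225],"twist":[0,0,0.6],"fingers":1}]';  python3 st.py 0.531 -0.025 0.385 68 2.3
```

```text
time: 25.78
position: [0.5007, -0.0303, 0.379]
tool_rot: [-1.371, 0.936, 0.979]
ft_force: [-0.4, -0.2, -0.5]
grip_width: 0.016
t 25.78 pos [ 0.5007 -0.0303  0.379 ] q [ 0.06 -0.28 -0.03  1.82 -0.03  1.26  1.64] F [-0.4 -0.2 -0.5] g 0.016
tilt 70.49532417076158 head 1.738294027284218 z-az 91.84698181038286 zz -0.0006719223226901994
LIN [ 0.0045 -0.0307  0.0043] TW [-0.41   -0.1965 -2.4955]
IK (array([ 0.0554, -0.2472, -0.0357,  1.7914, -0.033 ,  1.214 ,  1.6356]), np.float64(6.117213817775914e-06), np.float64(4.1941795742361545e-07))
tool axes (cols, world) [[0.3337, -0.9421, -0.0322], [0.0101, -0.0306, 0.9995], [-0.9426, -0.3339, -0.0007]]
```

```bash
python3 -m creep '[{"linear":[0.0,-0.01,0.002],"twist":[0,0,-0.8],"fingers":1},{"linear":[0.002,-0.02,0.004],"twist":[0,0,-1.6],"fingers":1},{"linear":[0.004,-0.028,0.004],"twist":[0,0,-2.4],"fingers":1},{"linear":[0.004,-0.028,0.004],"twist":[0,0,-2.4],"fingers":1},{"linear":[0.004,-0.028,0.004],"twist":[0,0,-2.4],"fingers":1}]';  python3 st.py 0.531 -0.025 0.37 68 2.3; python3 rt.py
```

```text
time: 26.2
position: [0.529, -0.0169, 0.3854]
tool_rot: [-1.392, 0.896, 0.956]
ft_force: [-0.2, 0.5, 0.5]
grip_width: 0.008
t 26.2 pos [ 0.529  -0.0169  0.3854] q [ 0.05 -0.25 -0.05  1.79 -0.03  1.22  1.62] F [-0.2  0.5  0.5] g 0.008
tilt 68.06966436865909 head 2.4467771517559234 z-az 92.5525363739343 zz -0.0007431604353764221
LIN [ 0.0149  0.0042 -0.0081] TW [ 0.2501  0.055  -0.0696]
IK (array([ 0.0582, -0.2475, -0.0382,  1.8209, -0.0342,  1.1848,  1.637 ]), np.float64(5.068707662545369e-06), np.float64(3.603099368772094e-06))
tool axes (cols, world) [[0.3731, -0.9267, -0.0445], [0.0159, -0.0416, 0.999], [-0.9276, -0.3735, -0.0007]]
scene railtop z 81 0.3591749340437175 78 0.3591798262423842 0 
top railtop z 73 0.35852324052317797 47 0.3576385177999828 26 0.3592469843594619
```

```bash
python3 -m creep '[{"linear":[0.005,0.0014,-0.003],"twist":[0,0,0],"fingers":1},{"linear":[0.01,0.0028,-0.006],"twist":[0,0,0],"fingers":1},{"linear":[0.0149,0.0042,-0.008],"twist":[0,0,0],"fingers":1},{"linear":[0.0149,0.0042,-0.008],"twist":[0,0,0],"fingers":1},{"linear":[0.0149,0.0042,-0.008],"twist":[0,0,0],"fingers":1}]';  python3 st.py 0.531 -0.025 0.366 68 2.3; python3 rt.py
```

```text
time: 26.72
position: [0.5306, -0.0263, 0.3697]
tool_rot: [-1.39, 0.897, 0.955]
ft_force: [-0.1, -0.1, -0.1]
grip_width: 0.003
t 26.72 pos [ 0.5306 -0.0263  0.3697] q [ 0.06 -0.25 -0.04  1.82 -0.03  1.19  1.64] F [-0.1 -0.1 -0.1] g 0.003
tilt 68.08336308561846 head 2.3607577905889086 z-az 92.40525753180295 zz -0.0003124800806835193
LIN [0.0036 0.0009 0.0013] TW [ 0.1043  0.0228 -0.0834]
IK (array([ 0.058 , -0.2475, -0.0381,  1.8286, -0.0342,  1.177 ,  1.6372]), np.float64(1.3804003996172736e-06), np.float64(9.923916418434372e-07))
tool axes (cols, world) [[0.3729, -0.9269, -0.042], [0.0154, -0.0391, 0.9991], [-0.9277, -0.3733, -0.0003]]
scene railtop z 72 0.3594175015361137 70 0.359469161899626 2 0.35829609459665834
top railtop z 76 0.3580023309972874 35 0.3573029591853587 41 0.35885987217154813
```

Down in millimetre steps, watching force and the rail.

```bash
python3 -m creep '[{"linear":[0.0009,0.0004,0],"twist":[0,0,0],"fingers":1},{"linear":[0.0019,0.0008,0],"twist":[0,0,0],"fingers":1},{"linear":[0.0019,0.0008,0],"twist":[0,0,0],"fingers":1}]';  python3 rt.py; python3 -m creep '[{"linear":[0.0009,0.0004,0],"twist":[0,0,0],"fingers":1},{"linear":[0.0009,0.0004,0],"twist":[0,0,0],"fingers":1},{"linear":[0.0009,0.0004,0],"twist":[0,0,0],"fingers":1}]';  python3 rt.py
```

```text
time: 27.07
position: [0.5308, -0.0259, 0.3683]
tool_rot: [-1.392, 0.896, 0.954]
ft_force: [-0.2, 0.3, 0.5]
grip_width: 0.006
scene railtop z 69 0.3594537939697652 67 0.3594685500309128 2 0.35938614486187304
top railtop z 76 0.3579411233196743 38 0.35778102194995276 38 0.35797042652878697
time: 27.42
position: [0.5309, -0.0259, 0.3676]
tool_rot: [-1.392, 0.896, 0.954]
ft_force: [-0.8, 0.2, 1.3]
grip_width: -0.001
scene railtop z 68 0.35869822309466465 66 0.35869822309466465 2 0.35893183618215185
top railtop z 74 0.3576489979035369 37 0.35734702711863453 37 0.35793661046312186
```

```bash
python3 -m creep '[{"linear":[0.0009,0.0004,0],"twist":[0,0,0],"fingers":1},{"linear":[0.0012,0.0005,0],"twist":[0,0,0],"fingers":1},{"linear":[0.0012,0.0005,0],"twist":[0,0,0],"fingers":1}]';  python3 rt.py; python3 -m creep '[{"linear":[0.0009,0.0004,0],"twist":[0,0,0],"fingers":1},{"linear":[0.0009,0.0004,0],"twist":[0,0,0],"fingers":1},{"linear":[0.0009,0.0004,0],"twist":[0,0,0],"fingers":1}]';  python3 rt.py
```

```text
time: 27.77
position: [0.5308, -0.026, 0.3661]
tool_rot: [-1.391, 0.896, 0.954]
ft_force: [0.8, -0.4, 0.5]
grip_width: 0.006
scene railtop z 70 0.3576082810028344 67 0.3576039854429197 3 0.3589924739231505
top railtop z 79 0.35622240215680323 42 0.3569401342182129 37 0.35575054582679955
time: 28.12
position: [0.5307, -0.026, 0.365]
tool_rot: [-1.391, 0.896, 0.954]
ft_force: [0.8, -0.3, -0.2]
grip_width: 0.005
scene railtop z 69 0.35663972382696263 66 0.3567058730978965 3 0.35507844047861825
top railtop z 77 0.3556416688515369 43 0.3558456774992529 34 0.3549866147922769
```

```bash
python3 -m creep '[{"linear":[-0.005,-0.002,0],"twist":[0,0,0],"fingers":1},{"linear":[-0.012,-0.004,0],"twist":[0,0,0],"fingers":1},{"linear":[-0.024,0.015,0],"twist":[0,0,0],"fingers":1},{"linear":[-0.024,0.018,0.02],"twist":[0,0,0],"fingers":1},{"linear":[-0.024,0.018,0.06],"twist":[0,0,0],"fingers":1},{"linear":[-0.024,0.018,0.1],"twist":[0,0,0],"fingers":1},{"linear":[-0.024,0.018,0.14],"twist":[0,0,0],"fingers":1},{"linear":[-0.024,0.018,0.18],"twist":[0,0,0],"fingers":1}]'; python3 -m creep '[{"linear":[0,0,0.03],"twist":[0,0,0],"fingers":1},{"linear":[0,0,0.05],"twist":[0,0,0],"fingers":1},{"linear":[0,0,0.05],"twist":[0,0,0],"fingers":1},{"linear":[0,0,0.05],"twist":[0,0,0],"fingers":1}]'; python3 st.py; python3 rt.py; python3 cmp.py 4
python3 - <<'E'
from h import *
for n in("scene","top"):
    d=np.load(f"pics/{n}_c4.npy"); C=cloud(viewer.camera_params(n),d)
    q=C[(d>0)&(np.hypot(C[...,0]-.611,C[...,1]-.013)<.045)&(C[...,2]>.035)&(C[...,2]<.09)]
    t=q[q[:,2]>np.percentile(q[:,2],90)-.006]; (cx,cy),r=cv2.minEnclosingCircle(t[:,:2].astype(np.float32)); print(n,len(t),np.median(t[:,2]),t.mean(0),cx,cy,r)
    for l in("tape_roll","cap_blue","tip_box","marker","timer"): print(l,[np.round(x["centre"],3).tolist() for x in nets.place_of(n,l)[:1]])
p=cv2.imread("pics/scene_c4.png"); cv2.imwrite("pics/fin2.png",cv2.resize(p[90:290,130:400],None,fx=2.9,fy=2.9,interpolation=cv2.INTER_CUBIC))
E
```

```text
time: 28.88
position: [0.4971, 0.1544, 0.3817]
tool_rot: [-1.391, 0.895, 0.953]
ft_force: [1.0, 0.3, 0.4]
grip_width: 0.007
time: 29.22
position: [0.4951, 0.2038, 0.381]
tool_rot: [-1.393, 0.895, 0.956]
ft_force: [-0.3, -0.8, -0.5]
grip_width: 0.008
t 29.22 pos [0.4951 0.2038 0.381 ] q [-0.13 -0.22 -0.36  1.77  0.09  1.24  1.11] F [-0.3 -0.8 -0.5] g 0.008
tilt 68.01153252085314 head 2.441117957772003 z-az 92.58775008861873 zz -0.0010333885229439344
scene railtop z 428 0.35611660403541145 145 0.3561896907419293 137 0.3561339278808091
top railtop z 300 0.35486041739719465 94 0.35492718778662846 93 0.35464833665733186
scene 272 0.06446159928390072 [0.61132767 0.01314501 0.06461549] 0.6115763187408447 0.013496206142008305 0.031438156962394714
tape_roll [[0.38, -0.263, -0.004]]
cap_blue [[0.499, -0.31, 0.004]]
tip_box [[0.613, -0.403, -0.002]]
marker [[0.408, 0.054, 0.002]]
timer [[0.73, -0.105, 0.004]]
top 127 0.064568846822046 [0.60671075 0.01102839 0.06492449] 0.6109634637832642 0.010466957464814186 0.030347773805260658
tape_roll [[0.382, -0.261, 0.003]]
cap_blue [[0.496, -0.307, 0.001]]
tip_box [[0.61, -0.402, 0.002]]
marker [[0.412, 0.057, 0.002]]
timer []
```

View pics/fin2.png

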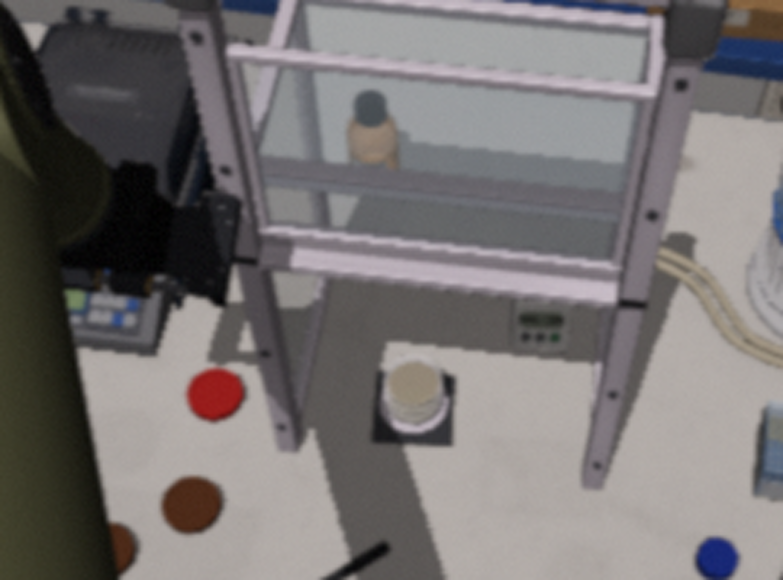

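Run:
```python
from bench import job, readout
s=readout.get_state(); print(s["time"], s["ft_force"], max(abs(x) for x in s["qd"]))
print(job.close_job())
```

```text
29.9667 [0.6717969  0.8849703  0.34696011] 0.0017658033756879708
the job is handed in; nothing more can be done
None
```

I pushed the sash up from under its front rail. Then I brought the clear dish in under it, lowered it onto the stack until the force rose to about 5 N, and only then let go. I handed the job in at 30 s; it reports no verdict.

- **Sash:** my last depth readings put the rail's underside at about 0.344 m, against the marks at 0.345 m. The two cameras differ by about 1 mm. The first push stopped about 4 mm low and the second about 2.5 mm high. I trimmed it down by pressing on top of the rail, but only after the dish was already placed.
- **Edge check that disagreed:** one earlier check of the rail's lower edge in the pictures read 5–9 mm above the marks. I set it aside because the bright line it followed seems to be the rail's top edge, not its underside.
- **Dish:** in the wrist view taken just after release, before the arm backed out, the dish was within about 1 mm of the stack's centre. Its top is at 0.064–0.065 m in the final check, which matches the stack top plus one 15 mm dish. It was flat relative to the stack before release. Afterwards the fixed cameras gave noisy tilts of 0.5–1.3° that did not agree with each other.
- **Surroundings:** the tape roll, cap, tip box and marker read within a few millimetres of their first positions. The timer does too in the one camera that found it. The brown and red look-alikes were not touched; in the last picture the red and one brown are in full view and the second brown is partly behind the arm. The gripper is clear of everything.

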